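# Set up cells for discharge under the flip-up guard

### The job

Get the loose phone cells ready for discharge: swing the clear guard of the tray up and back past its balance point so that it stands open by itself, lay every loose cell flat down in the nest of a white pad, one to a pad, gold end towards the hinge, and lower the guard fully shut again. Only then set the current on the console: first turn the wide outer (coarse) knob until its white pointer line is lined up with the broad brass flag, then the narrow inner (fine) knob on top of it until its black line is lined up with the thin brass flag, leaving the outer one where it is. Leave the small amber dropper bottle alone.

Things in the scene. Friction and masses are not known exactly. Their poses are not given: they have to be found in the camera images.
- tray: grey fixed cell tray, 170 (x) x 270 (y) mm, flat base 18 mm thick with three white pads set flush in a row along y; 10 mm thick posts at the corners (hinge posts 56 mm high at x = 72, y = +-128 mm; front rests 45 mm high at x = -64, y = +-119 mm). Origin at the underside, below the middle pad's middle; x points from the handle's side to the hinge, z up
- pad0 (a point): middle of the left (+y) white pad, 18 mm over the bench; axes as the tray. Pads lie 72 mm apart. Each is a flat nest 112 long (x) x 52-54 mm wide between 6 mm high lands; the lands beside it are cut away for the fingers over the middle 48 mm of its length (bare base, 18 mm over the bench, there); a flush brass strip marks the hinge end
- pad1 (a point): middle of the middle white pad, 18 mm over the bench; axes as the tray. Pads lie 72 mm apart. Each is a flat nest 112 long (x) x 52-54 mm wide between 6 mm high lands; the lands beside it are cut away for the fingers over the middle 48 mm of its length (bare base, 18 mm over the bench, there); a flush brass strip marks the hinge end
- pad2 (a point): middle of the right (-y) white pad, 18 mm over the bench; axes as the tray. Pads lie 72 mm apart. Each is a flat nest 112 long (x) x 52-54 mm wide between 6 mm high lands; the lands beside it are cut away for the fingers over the middle 48 mm of its length (bare base, 18 mm over the bench, there); a flush brass strip marks the hinge end
- guard (a joint): hinge of the clear guard: 0 = shut (lying level), grows as it swings up and back, stop at 2.0 rad. It weighs 0.22 kg and swings freely with light damping: below about 1.55 rad it falls shut, beyond about 1.6 rad it falls back by itself onto the stop and stays there
- guard_bar (a point): middle of the guard's handle, a round steel bar 10 mm thick and 110 mm long, parallel to the hinge, 174 mm from the hinge axis; with the guard shut it lies level 50 mm over the bench at the robot's side, clear of the guard's edge by 31 mm. It can be pinched from above across its thickness and turns in the fingers as the guard swings
- guard_hinge (a point): middle of the hinge axis, which runs along the tray's y, 50 mm over the bench and 72 mm behind the tray's origin; fixed
- cell0: flat black phone battery cell, 98 long x 40 wide x 5 mm thick, 45 g, with a thin gold strip at one end; lies loose on the bench; may be absent. Origin at the middle of its underside; its x axis runs along its length to the gold end, z up
- cell0_tab (a point): inner edge of the gold end of cell0: the middle of its width, 43 mm along +x from its origin
- cell1: flat black phone battery cell, 86 long x 36 wide x 4.5 mm thick, 45 g, with a thin gold strip at one end; lies loose on the bench; may be absent. Origin at the middle of its underside; its x axis runs along its length to the gold end, z up
- cell1_tab (a point): inner edge of the gold end of cell1: the middle of its width, 37 mm along +x from its origin
- cell2: flat black phone battery cell, 98 long x 40 wide x 5 mm thick, 45 g, with a thin gold strip at one end; lies loose on the bench; may be absent. Origin at the middle of its underside; its x axis runs along its length to the gold end, z up
- cell2_tab (a point): inner edge of the gold end of cell2: the middle of its width, 43 mm along +x from its origin
- console: grey fixed console, 130 x 130 mm, 41 mm high, with a coaxial dial in the middle of its top. Origin at the middle of its underside, z up
- coarse_knob: outer knob: round, 56 mm across, upright axis, from 46 to 71 mm over the bench, above a 72 mm wide, 4 mm thick skirt (42 to 46 mm over the bench). Origin on its axis 41 mm over the bench; its x axis points along its white pointer line. Turns either way more than a full turn without end stop in this job, stays where it is left (friction 0.09 Nm), and carries the inner knob round with it
- coarse_tip (a point): outer end of the white pointer line, on the skirt's rim, 36 mm from the axis
- fine_knob: inner knob on top of the outer one, same axis: round, 24 mm across, from 72 to 106 mm over the bench. Origin on its axis 72 mm over the bench; its x axis points along its black pointer line. Turns either way on the outer knob, stays where it is left (friction 0.03 Nm), and does not drag the outer one
- fine_tip (a point): outer end of the black line on the inner knob, 12 mm from the axis
- coarse_flag: broad brass flag, 16 x 12 mm, flat on the console beside the dial, set for this job; leave it as it is. Origin on the dial's axis, x axis points from the axis to the flag, which lies 38 to 54 mm out
- fine_flag: thin brass flag, 16 x 3 mm, otherwise as the broad one
- dropper_amber: small amber dropper bottle, 33 mm wide, 102 mm tall, standing behind the yellow board clamp; a bystander. Origin at the middle of its underside

How it is judged:
On the way, in this order (a step that is already met when the one before it is completed fails the run):
1. the guard stands open on its stop, with the robot touching nothing (value of joint guard above 1.8 rad and contact force between the fingers and anything else below 0.05 N), for 0.5 s.
2. every cell lies on a pad of its own, gold end to the hinge, released, with the guard still open (all of step 1 and ((horizontal distance between cell0 and pad0 below 0.021 m and z of cell0 in the frame of pad0 between -0.003 and 0.003 m and angle between cell0's own z axis and vertical below 0.05 rad and angle between the x axis of cell0 and the x axis of pad0, either way round below 0.25 rad and x of cell0_tab in the frame of pad0 above 0.02 m) or (horizontal distance between cell0 and pad1 below 0.021 m and z of cell0 in the frame of pad1 between -0.003 and 0.003 m and angle between cell0's own z axis and vertical below 0.05 rad and angle between the x axis of cell0 and the x axis of pad1, either way round below 0.25 rad and x of cell0_tab in the frame of pad1 above 0.02 m) or (horizontal distance between cell0 and pad2 below 0.021 m and z of cell0 in the frame of pad2 between -0.003 and 0.003 m and angle between cell0's own z axis and vertical below 0.05 rad and angle between the x axis of cell0 and the x axis of pad2, either way round below 0.25 rad and x of cell0_tab in the frame of pad2 above 0.02 m)) and ((horizontal distance between cell1 and pad0 below 0.021 m and z of cell1 in the frame of pad0 between -0.003 and 0.003 m and angle between cell1's own z axis and vertical below 0.05 rad and angle between the x axis of cell1 and the x axis of pad0, either way round below 0.25 rad and x of cell1_tab in the frame of pad0 above 0.02 m) or (horizontal distance between cell1 and pad1 below 0.021 m and z of cell1 in the frame of pad1 between -0.003 and 0.003 m and angle between cell1's own z axis and vertical below 0.05 rad and angle between the x axis of cell1 and the x axis of pad1, either way round below 0.25 rad and x of cell1_tab in the frame of pad1 above 0.02 m) or (horizontal distance between cell1 and pad2 below 0.021 m and z of cell1 in the frame of pad2 between -0.003 and 0.003 m and angle between cell1's own z axis and vertical below 0.05 rad and angle between the x axis of cell1 and the x axis of pad2, either way round below 0.25 rad and x of cell1_tab in the frame of pad2 above 0.02 m)) and ((horizontal distance between cell2 and pad0 below 0.021 m and z of cell2 in the frame of pad0 between -0.003 and 0.003 m and angle between cell2's own z axis and vertical below 0.05 rad and angle between the x axis of cell2 and the x axis of pad0, either way round below 0.25 rad and x of cell2_tab in the frame of pad0 above 0.02 m) or (horizontal distance between cell2 and pad1 below 0.021 m and z of cell2 in the frame of pad1 between -0.003 and 0.003 m and angle between cell2's own z axis and vertical below 0.05 rad and angle between the x axis of cell2 and the x axis of pad1, either way round below 0.25 rad and x of cell2_tab in the frame of pad1 above 0.02 m) or (horizontal distance between cell2 and pad2 below 0.021 m and z of cell2 in the frame of pad2 between -0.003 and 0.003 m and angle between cell2's own z axis and vertical below 0.05 rad and angle between the x axis of cell2 and the x axis of pad2, either way round below 0.25 rad and x of cell2_tab in the frame of pad2 above 0.02 m))), for 0.2 s.
3. the guard is shut (value of joint guard below 0.05 rad), for 0.2 s.
4. the outer knob points at the broad flag, guard shut (value of joint guard below 0.05 rad and angle between the x axis of coarse_knob and the x axis of coarse_flag, either way round below 0.12 rad and x of coarse_tip in the frame of coarse_flag above 0 m), for 0.2 s.
5. the inner knob points at the thin flag, the outer one still at its own (all of step 4 and angle between the x axis of fine_knob and the x axis of fine_flag, either way round below 0.08 rad and x of fine_tip in the frame of fine_flag above 0 m), for 0.2 s.
At the end, for the whole second after the job is handed in: each cell flat on its own pad, down between its lands (middle within 21 mm), gold end to the hinge; guard shut (under 0.05 rad); outer knob within 0.12 rad of the broad flag, inner within 0.08 rad of the thin flag, at rest (all of step 5 and ((horizontal distance between cell0 and pad0 below 0.021 m and z of cell0 in the frame of pad0 between -0.003 and 0.003 m and angle between cell0's own z axis and vertical below 0.05 rad and angle between the x axis of cell0 and the x axis of pad0, either way round below 0.25 rad and x of cell0_tab in the frame of pad0 above 0.02 m) or (horizontal distance between cell0 and pad1 below 0.021 m and z of cell0 in the frame of pad1 between -0.003 and 0.003 m and angle between cell0's own z axis and vertical below 0.05 rad and angle between the x axis of cell0 and the x axis of pad1, either way round below 0.25 rad and x of cell0_tab in the frame of pad1 above 0.02 m) or (horizontal distance between cell0 and pad2 below 0.021 m and z of cell0 in the frame of pad2 between -0.003 and 0.003 m and angle between cell0's own z axis and vertical below 0.05 rad and angle between the x axis of cell0 and the x axis of pad2, either way round below 0.25 rad and x of cell0_tab in the frame of pad2 above 0.02 m)) and ((horizontal distance between cell1 and pad0 below 0.021 m and z of cell1 in the frame of pad0 between -0.003 and 0.003 m and angle between cell1's own z axis and vertical below 0.05 rad and angle between the x axis of cell1 and the x axis of pad0, either way round below 0.25 rad and x of cell1_tab in the frame of pad0 above 0.02 m) or (horizontal distance between cell1 and pad1 below 0.021 m and z of cell1 in the frame of pad1 between -0.003 and 0.003 m and angle between cell1's own z axis and vertical below 0.05 rad and angle between the x axis of cell1 and the x axis of pad1, either way round below 0.25 rad and x of cell1_tab in the frame of pad1 above 0.02 m) or (horizontal distance between cell1 and pad2 below 0.021 m and z of cell1 in the frame of pad2 between -0.003 and 0.003 m and angle between cell1's own z axis and vertical below 0.05 rad and angle between the x axis of cell1 and the x axis of pad2, either way round below 0.25 rad and x of cell1_tab in the frame of pad2 above 0.02 m)) and ((horizontal distance between cell2 and pad0 below 0.021 m and z of cell2 in the frame of pad0 between -0.003 and 0.003 m and angle between cell2's own z axis and vertical below 0.05 rad and angle between the x axis of cell2 and the x axis of pad0, either way round below 0.25 rad and x of cell2_tab in the frame of pad0 above 0.02 m) or (horizontal distance between cell2 and pad1 below 0.021 m and z of cell2 in the frame of pad1 between -0.003 and 0.003 m and angle between cell2's own z axis and vertical below 0.05 rad and angle between the x axis of cell2 and the x axis of pad1, either way round below 0.25 rad and x of cell2_tab in the frame of pad1 above 0.02 m) or (horizontal distance between cell2 and pad2 below 0.021 m and z of cell2 in the frame of pad2 between -0.003 and 0.003 m and angle between cell2's own z axis and vertical below 0.05 rad and angle between the x axis of cell2 and the x axis of pad2, either way round below 0.25 rad and x of cell2_tab in the frame of pad2 above 0.02 m)) and angular speed of each of fine_knob, coarse_knob below 0.1 rad/s); the robot touches nothing.
It fails at once if the amber dropper bottle is moved or tipped (distance of dropper_amber from where it was at the start of the episode above 0.03 m or angle between dropper_amber's own z axis and vertical above 0.5 rad).
Of cell0, cell1, cell2 only 2 to 3 are there at a start; the rules pass over those that are not, and their reading is None.
At some moment in a run one of cell0, cell1, cell2 may be knocked a few centimetres aside while the robot is not near it.
It also fails if it takes over 210 s, if anything falls off the work surface, if the arm or the gripper's body presses on something with over 40 N, if the wrist force passes 120 N, or if a joint passes its speed limit or range.

### The arm

A 7-joint arm with a two-finger parallel gripper is mounted at the origin on a cart in front of the work surface, level with it; the furniture and walls round the work are solid. World frame = base frame: x ahead of the robot, y to its left, z up, the work surface at z = 0. Lengths are in m, angles in rad, forces in N, time in s.
With the tool pointing down it reaches from about 0.425 to 0.875 m from the base axis. Payload 4.7 kg.
Tool frame: the origin (TCP) lies midway between the tips of the shut fingers; the grasp point (between the pads) lies 19 mm behind it; z points along the fingers, y is the line along which they close (so a half turn about z gives the same grasp; the last joint's range is limited). The gripper opens to 87 mm and grips with 3 to 60 N. Pads are 19 mm wide; open, the fingers measure 117 mm over their backs; the gripper's body (75 mm by 190 mm) begins 51 mm behind the grasp point.
Start: joints at [-1.262, 0.321, -0.07, 1.45, 0.023, 1.371, -0.057], TCP at [0.189, 0.622, 0.197] pointing down, gripper open.
Joint ranges: [-2.86, 2.86], [-0.3, 2.09], [-1.38, 1.24], [0.06, 2.45], [-1.56, 4.7], [0.09, 2.05], [-2.69, 2.69]. Speed limits (rad/s): [2.57, 2.57, 3.14, 3.14, 3.14, 3.14, 3.14].

### API

Orientations are given as a rotation vector (axis times angle).
In Python, from bench import ctrl gives the robot as it stands.
- The arm moves only by the tool advance, called after "Call:" as name(argument=value, ...), one argument or row to a line, values as JSON. Schema: {"type":"object","properties":{"rows":{"type":"array","items":{"type":"array","items":{"type":"array","items":{"type":"number"},"minItems":5,"maxItems":5},"minItems":1,"maxItems":20},"minItems":1,"maxItems":1},"grip_n":{"type":"number"},"only":{"type":"string"},"quiet":{"type":"boolean"},"lines":{"type":"string"}},"required":["rows"],"additionalProperties":false}. rows is a list that holds a single list of rows (three levels of brackets), with 1 to 20 rows, each of 5 numbers: dx, dy, dz in m, then a turn about the tool's z in rad, then the opening from 0.0 (shut) to 1.0 (fully open); each row is the pose to reach, as a shift and turn from the pose commanded when the call began, along the tool's axes at that moment; what a row does not reach only later rows make up. A row lasts 1/10 s, in which the tool goes at most 0.05 m and 0.15 rad, less where a joint would pass 70% of its speed; a pose out of reach is approached as far as the arm can. The fingers move at their own pace and stop on an object; grip_n is the grip in N (left out, the last holds). Time passes only in rows, so rows that do not move let the fingers close. The tool returns the time, the measured TCP pose, the force, the opening and the grip force at its end. only (a regular expression) keeps the lines of the reply that match it, lines (a string "A,B") keeps lines A to B, and quiet returns only ok. Input that does not fit is refused with a message, and nothing moves.
- ctrl.get_state(): the state, without advancing time (a new reading comes with each control period).
- ctrl.get_image(name): name is "side" or "top" or "wrist"; returns the picture (420x560x3 uint8, red, green, blue); there is no depth.
- ctrl.camera_model(name): a dict with "vertical_fov" (degrees; the focal length in pixels is half the picture's height over the tangent of half this angle, whatever the lens; pixels are square), "cx", "cy" (the principal point, pixels), "k1" (the pictures are not rectified: a ray, as slopes to the right and down, at radius r is drawn at 1 + k1 r^2 times it, then the intrinsics apply), "rvec" (rotation vector, rad) and "tvec" (3), from world to camera coordinates, as OpenCV has them; the wrist camera has in their place "hand_eye" (4x4, takes a point from camera to tool coordinates, whose origin is the TCP and whose axes are the flange's). Camera axes: x right, y down, z forward; pixel columns grow to the right and rows downward; lengths in m; the calibration is good to about 2 mm. A picture is of the moment at which its call begins: read the wrist's pose just before it. camera_model takes no time and is no camera call.
- ctrl.close_job(): hands the job in; it is judged then, once.
The state is a dict: "time": time; "joint_positions": joint angles; "qd": joint speeds; "joint_torque": joint torques, N m; "position": TCP position; "tool_rot": TCP orientation; "ft_force": force on the tool from outside, world axes, zero at the start; "torque": the same for the moment, N m; "grip_width": opening from 0.0 (shut) to 1.0 (fully open); "grip_force": force on a finger pad.
Only numpy, scipy, OpenCV 4.12 (cv2) and the standard library are available. Lean on these libraries where they do the work, as an engineer would, in place of code of your own. Each camera call takes 0.05 s, during which the arm holds its last target. There are 200 camera calls.

## Working session

There is one attempt and no reset: what is moved stays moved. The work goes in short steps, Python scripts to look and compute and a tool call to move; the robot and the scene stay as the last step left them, time stands still between calls to the robot, and variables do not carry over. Pictures are saved under pics/ and viewed, at most 14 in all, crops included, and the job is handed in when it is done.

```bash
ls; mkdir -p pics; cat > h.py <<'E'
import numpy as np,cv2
from scipy.spatial.transform import Rotation as R
from bench import ctrl
def K(m):
    f=210/np.tan(np.radians(m["vertical_fov"])/2)
    return f,m["cx"],m["cy"],m["k1"]
def pose(name,st=None):
    m=ctrl.camera_model(name)
    if "hand_eye" in m:
        st=st or ctrl.get_state()
        T=np.eye(4);T[:3,:3]=R.from_rotvec(st["tool_rot"]).as_matrix();T[:3,3]=st["position"]
        return m,T@np.array(m["hand_eye"])
    A=np.eye(4);A[:3,:3]=R.from_rotvec(np.ravel(m["rvec"])).as_matrix();A[:3,3]=np.ravel(m["tvec"])
    return m,np.linalg.inv(A)
def ray(name,uv,z,st=None):
    "pixels -> world points on plane z"
    m,T=pose(name,st);f,cx,cy,k=K(m)
    uv=np.atleast_2d(np.array(uv,float));z=np.broadcast_to(z,len(uv));out=[]
    for (u,v),zz in zip(uv,z):
        d=np.array([(u-cx)/f,(v-cy)/f]);p=d.copy()
        for _ in range(30): p=d/(1+k*(p@p))
        w=T[:3,:3]@np.r_[p,1];out.append(T[:3,3]+w*(zz-T[2,3])/w[2])
    return np.array(out)
def proj(name,P,st=None):
    m,T=pose(name,st);f,cx,cy,k=K(m)
    c=(np.atleast_2d(P)-T[:3,3])@T[:3,:3];s=c[:,:2]/c[:,2:]
    s=s*(1+k*(s**2).sum(1,keepdims=True));return s*f+[cx,cy]
def snap(name,fn):
    st=ctrl.get_state();im=ctrl.get_image(name);cv2.imwrite("pics/"+fn,cv2.cvtColor(im,cv2.COLOR_RGB2BGR));return im,st
def tool(P,yaw=None):
    "world target -> tool-axis shift from present pose"
    st=ctrl.get_state();M=R.from_rotvec(st["tool_rot"]).as_matrix()
    return M.T@(np.array(P)-st["position"])
E
python3 - <<'E'
from h import *
for n in("side","top"):
    im,st=snap(n,n+"0.png");m,T=pose(n);print(n,K(m),T.round(3).tolist())
print(st); print(R.from_rotvec(st["tool_rot"]).as_matrix().round(3)); print(ctrl.camera_model("wrist"))
E
```

```text
bench.py
pics
side (np.float64(532.3070832447138), 279.9000443570329, 207.53334651151545, -0.03668948234657094) [[0.985, -0.1, 0.141, 0.282], [-0.171, -0.441, 0.881, -1.22], [-0.026, -0.892, -0.451, 0.745], [0.0, 0.0, 0.0, 1.0]]
top (np.float64(389.5203641449656), 283.1877957532788, 211.992414681888, -0.04455734568020189) [[-0.019, -0.995, 0.098, 0.361], [-1.0, 0.021, 0.01, 0.015], [-0.012, -0.098, -0.995, 1.265], [0.0, 0.0, 0.0, 1.0]]
{'time': 0.05, 'joint_positions': array([-1.26193761,  0.32181387, -0.07006009,  1.45169115,  0.02266553,
        1.37080996, -0.0569057 ]), 'qd': array([-0.00067416, -0.00046235, -0.00036151,  0.00039532, -0.00039681,
       -0.00069843,  0.00037768]), 'joint_torque': array([ 6.82958562e-04, -4.93005073e+01, -4.05956609e-01, -3.13702869e+01,
       -6.41431566e-02,  3.99930775e-02,  8.57309078e-05]), 'position': array([0.18874243, 0.62135205, 0.19615923]), 'tool_rot': array([-4.61291595e-01, -3.10742580e+00,  3.03712265e-03]), 'ft_force': array([-0.50823455,  0.01448602,  0.05923199]), 'torque': array([-0.01086272,  0.02784394, -0.02404635]), 'grip_force': 0.0, 'grip_width': 1.0015602316578454}
[[-0.957  0.29  -0.   ]
 [ 0.29   0.957 -0.002]
 [-0.    -0.002 -1.   ]]
{'vertical_fov': 59.85956214873068, 'cx': 283.77428630430387, 'cy': 201.7329843820376, 'k1': 0.024681093274796086, 'hand_eye': array([[-3.52737848e-04, -9.65664936e-01, -2.59790505e-01,
         6.93671474e-02],
       [ 9.99999891e-01, -4.20480254e-04,  2.05185437e-04,
         3.43712915e-04],
       [-3.07377160e-04, -2.59790404e-01,  9.65664979e-01,
        -1.86826576e-01],
       [ 0.00000000e+00,  0.00000000e+00,  0.00000000e+00,
         1.00000000e+00]])}
```

View pics/top0.png

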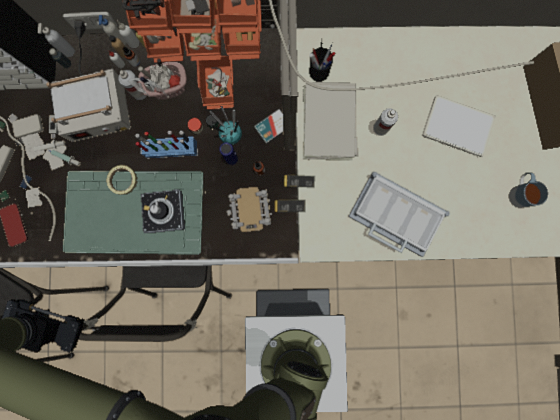

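View pics/side0.png

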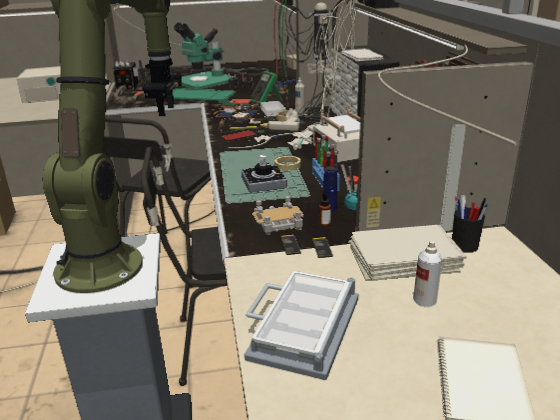

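The top view shows two cells near (300,181) and (289,205), the console at (162,211), the tray at (398,214), the amber bottle at (258,168) and the clamp at (250,210). I'll zoom in.

```bash
python3 - <<'E'
import cv2,numpy as np
a=cv2.imread("pics/top0.png")
g=lambda x,y,w,h,s:cv2.resize(a[y:y+h,x:x+w],None,fx=s,fy=s,interpolation=cv2.INTER_CUBIC)
t=np.hstack([g(335,165,130,100,4),g(135,185,56,80,5)]) 
b=np.hstack([g(230,155,100,66,3.0)])
print(t.shape,b.shape)
o=np.zeros((400+198,800,3),np.uint8);o[:400,:800]=t[:,:800];o[400:598,:300]=b
b2=g(270,170,60,40,4.95);o[400:598,310:310+b2.shape[1]]=b2[:198]
cv2.imwrite("pics/z0.png",o)
E
```

```text
(400, 800, 3) (198, 300, 3)
```

View pics/z0.png

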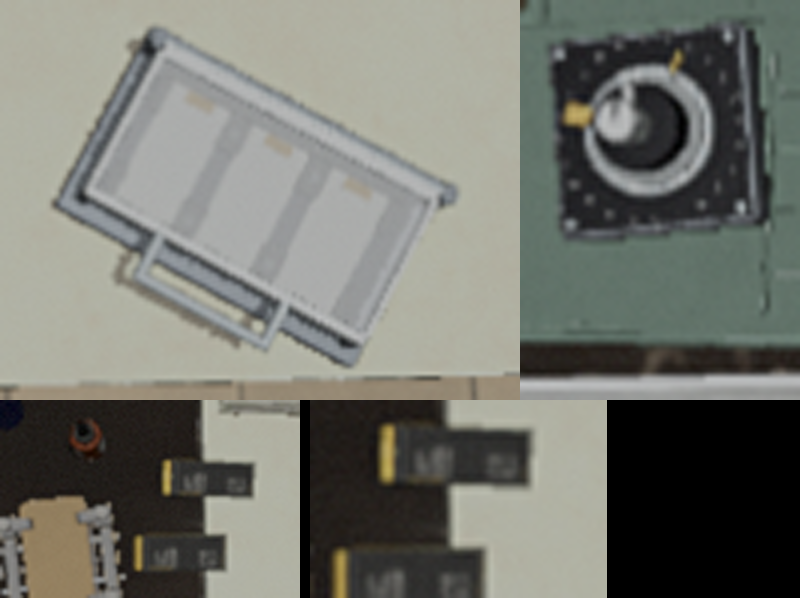

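The crop shows the tray tilted, with the handle at crop (135,275)–(267,345) and the hinge posts at (152,38) and (448,192). Both cells have their gold end to the left (+y). On the console the broad flag is at (577,114) and the thin flag at (676,62).

```bash
python3 - <<'E'
from h import *
q=lambda x,y:(335+x/4,165+y/4)
np.set_printoptions(precision=4,suppress=True)
b=ray("top",[q(137,275),q(267,343)],.05); hp=ray("top",[q(152,38),q(448,192)],.056)
print("bar",b,b.mean(0),np.linalg.norm(b[0]-b[1])); print("hinge posts",hp,hp.mean(0),np.linalg.norm(hp[0]-hp[1]))
y=hp[0]-hp[1];print("yaw",np.arctan2(-y[0],y[1]), "hinge-bar",hp.mean(0)-b.mean(0))
c=lambda x,y:(270+(x-310)/4.95,170+(y-400)/4.95)
d=lambda x,y:(230+x/3,155+(y-400)/3)
for P in ([c(380,455),c(530,458)],[d(134,552),d(225,553)]):
    w=ray("top",P,.005);print("cell",w,w.mean(0),np.linalg.norm(w[0]-w[1]))
e=lambda x,y:(135+(x-520)/5,185+y/5)
co=ray("top",[e(556,45),e(742,30),e(760,212),e(568,235)],.041);print("console",co,co.mean(0))
print("flags",ray("top",[e(577,114),e(676,62)],.042))
print("dropper",ray("top",[(258,168)],.09))
E
```

```text
bar [[ 0.4068 -0.2393  0.05  ]
 [ 0.3519 -0.3385  0.05  ]] [ 0.3793 -0.2889  0.05  ] 0.11331383414713204
hinge posts [[ 0.5925 -0.2576  0.056 ]
 [ 0.4661 -0.4847  0.056 ]] [ 0.5293 -0.3712  0.056 ] 0.25990172117338567
yaw -0.5081853215032274 hinge-bar [ 0.15   -0.0823  0.006 ]
cell [[ 0.5864  0.0228  0.005 ]
 [ 0.5823 -0.0764  0.005 ]] [ 0.5843 -0.0268  0.005 ] 0.09922176235077329
cell [[ 0.5061  0.0552  0.005 ]
 [ 0.5029 -0.0434  0.005 ]] [0.5045 0.0059 0.005 ] 0.09871254341170692
console [[0.5485 0.4781 0.041 ]
 [0.5555 0.3577 0.041 ]
 [0.4388 0.3454 0.041 ]
 [0.4266 0.4684 0.041 ]] [0.4924 0.4124 0.041 ]
flags [[0.5036 0.4634 0.042 ]
 [0.5357 0.3998 0.042 ]]
dropper [[0.6137 0.1017 0.09  ]]
```

Call:
advance(
  rows=[
    [[-0.23,-0.2,-0.05,0.55,1],[-0.23,-0.2,-0.05,0.55,1],[-0.23,-0.2,-0.05,0.55,1],[-0.23,-0.2,-0.05,0.55,1],[-0.23,-0.2,-0.05,0.55,1],[-0.23,-0.2,-0.05,0.55,1],[-0.467,-0.402,-0.05,1.1,1],[-0.467,-0.402,-0.05,1.1,1],[-0.467,-0.402,-0.05,1.1,1],[-0.467,-0.402,-0.05,1.1,1],[-0.467,-0.402,-0.05,1.1,1],[-0.467,-0.402,-0.05,1.1,1],[-0.467,-0.402,-0.05,1.1,1],[-0.467,-0.402,-0.05,1.1,1]],
  ],
)

```text
time: 1.5
position: [0.5202, 0.0971, 0.247]
tool_rot: [2.026, 2.4, -0.002]
ft_force: [-0.2, 0.6, 0.4]
grip_width: 0.998
grip_force: 0.0
```

```bash
python3 - <<'E'
from h import *
st=ctrl.get_state();M=R.from_rotvec(st["tool_rot"]).as_matrix();print(M.round(3),st["joint_positions"])
print(tool([.379,-.289,.2]), "yang",np.arctan2(M[1,1],M[0,1]))
E
```

```text
[[-0.168  0.986  0.   ]
 [ 0.986  0.168 -0.002]
 [-0.002 -0.    -1.   ]] [-0.70669136  0.03443723  0.48627527  1.68949443 -0.01458341  1.42188412
 -0.04990969]
[-0.35686511 -0.2039758   0.04759661] yang 0.1685841826725581
```

Call:
advance(
  rows=[
    [[-0.357,-0.204,0.02,0.677,1],[-0.357,-0.204,0.02,0.677,1],[-0.357,-0.204,0.02,0.677,1],[-0.357,-0.204,0.02,0.677,1],[-0.357,-0.204,0.02,0.677,1],[-0.357,-0.204,0.02,0.677,1],[-0.357,-0.204,0.02,0.677,1],[-0.357,-0.204,0.02,0.677,1],[-0.357,-0.204,0.02,0.677,1],[-0.357,-0.204,0.02,0.677,0.3],[-0.357,-0.204,0.02,0.677,0.3],[-0.357,-0.204,0.02,0.677,0.3]],
  ],
)

```text
time: 2.7
position: [0.3818, -0.2831, 0.2271]
tool_rot: [-2.699, -1.607, -0.0]
ft_force: [0.4, -0.5, -0.6]
grip_width: 0.812
grip_force: 0.0
```

```bash
python3 - <<'E'
from h import *
im,st=snap("wrist","w1.png");M=R.from_rotvec(st["tool_rot"]).as_matrix();print(M.round(3),st["joint_positions"])
print("yang",np.arctan2(M[1,1],M[0,1]),st["position"])
u=np.array([.874,-.486,0]);H=np.array([.529,-.371,.05])
v=np.array([.486,.874,0])
for n,P in dict(barL=H-.174*u+.055*v,barR=H-.174*u-.055*v,hL=H+.128*v,hR=H-.128*v).items():print(n,proj("wrist",P,st))
E
```

```text
[[ 0.477  0.879 -0.   ]
 [ 0.879 -0.477  0.001]
 [ 0.    -0.    -1.   ]] [-0.39068188 -0.15803246  0.89416898  1.84611578  0.1245025   1.39672423
 -0.02106165]
yang -0.496690431183403 [ 0.38184539 -0.2831342   0.22708856]
barL [[280.23451224 126.74202364]]
barR [[279.41203988 232.85362739]]
hL [[470.26746217  47.05375478]]
hR [[436.5713744  297.04024804]]
```

View pics/w1.png

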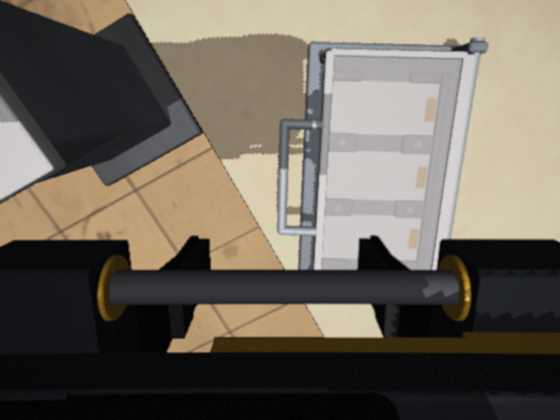

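The wrist view shows the bar from (285,124) to (282,231), the left hinge post top at about (480,45) and the guard's right edge leading down to (448,240).

```bash
python3 - <<'E'
from h import *
np.set_printoptions(precision=4,suppress=True)
st=ctrl.get_state()
b=ray("wrist",[(285,124),(282,231)],.05,st);y=b[0]-b[1]
print(b,b.mean(0),np.linalg.norm(y),"yaw",np.arctan2(-y[0],y[1]))
print("post",ray("wrist",[(480,46)],.056,st))
e=ray("wrist",[(331,54),(316,268)],.055,st);y=e[0]-e[1];print("edge yaw",np.arctan2(-y[0],y[1]))
e=ray("wrist",[(312,45),(301,268)],.018,st);y=e[0]-e[1];print("base yaw",np.arctan2(-y[0],y[1]))
E
```

```text
[[ 0.4089 -0.2386  0.05  ]
 [ 0.3535 -0.3343  0.05  ]] [ 0.3812 -0.2865  0.05  ] 0.11060359407642237 yaw -0.5250502747466601
post [[ 0.5962 -0.2623  0.056 ]]
edge yaw -0.538244319452521
base yaw -0.5300469034131489
```

```bash
python3 - <<'E'
from h import *
print(tool([.3803,-.2875,.035]))
E
```

```text
[-0.00431706  0.00073202  0.19212089]
```

Call:
advance(
  rows=[
    [[-0.004,0.001,0.05,0.023,0.27],[-0.004,0.001,0.1,0.023,0.27],[-0.004,0.001,0.13,0.023,0.27],[-0.004,0.001,0.15,0.023,0.27],[-0.004,0.001,0.17,0.023,0.27],[-0.004,0.001,0.192,0.023,0.27],[-0.004,0.001,0.192,0.023,0.27]],
  ],
  grip_n=20,
)

```text
time: 3.45
position: [0.378, -0.2871, 0.0327]
tool_rot: [-2.715, -1.571, 0.007]
ft_force: [0.2, 0.1, -0.6]
grip_width: 0.278
grip_force: 0.0
```

```bash
python3 - <<'E'
from h import *
snap("side","s1.png")
E
```

Call:
advance(
  rows=[
    [[0,0,0,0,0.0],[0,0,0,0,0],[0,0,0,0,0],[0,0,0,0,0]],
  ],
  grip_n=12,
)

```text
time: 3.9
position: [0.3802, -0.2896, 0.0359]
tool_rot: [2.72, 1.57, 0.002]
ft_force: [-0.7, -0.4, 0.0]
grip_width: 0.029
grip_force: 0.0
```

```bash
python3 - <<'E'
from h import *
a,_=snap("wrist","w2.png")
b,_=snap("side","s2.png")
st=ctrl.get_state();print(st["position"],st["grip_width"],st["grip_force"])
c=np.hstack([a[:400,:400],cv2.resize(b[210:410,200:400],(400,400))])[:,:,::-1]
cv2.imwrite("pics/m2.png",c)
E
```

```text
[ 0.37989489 -0.28957946  0.03561876] 0.01129613740798651 0.0
```

View pics/m2.png

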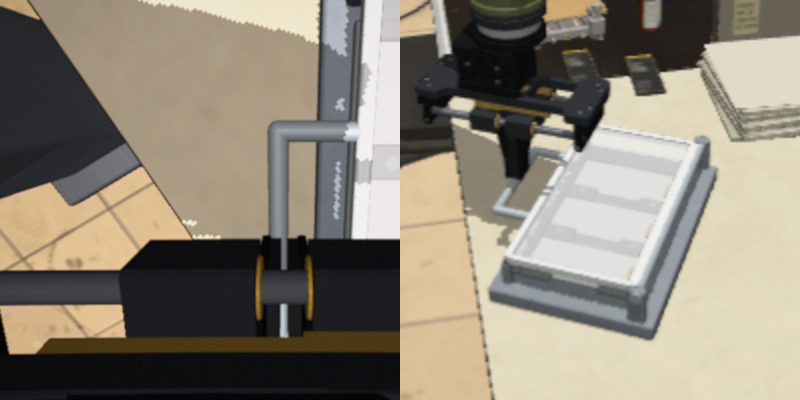

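The mosaic shows the guard still shut. The fingers are nearly closed at column 285, and the bar runs at about columns 270–288 above them. I need to know whether the bar is above or below the tips.

```bash
python3 - <<'E'
from h import *
np.set_printoptions(precision=4,suppress=True)
st=ctrl.get_state();print(st)
for z in(.03,.05,.07):print(z,proj("wrist",[.4089,-.2386,z],st), ray("wrist",[(278,128)],z,st))
print("tip px",proj("wrist",st["position"],st))
im=cv2.imread("pics/w2.png")[220:350,200:380];s=cv2.imread("pics/s2.png")[225:345,225:325]
cv2.imwrite("pics/m3.png",np.hstack([cv2.resize(im,(540,390)),cv2.resize(s,(325,390))])[:,:800])
E
```

```text
{'time': 4.0, 'joint_positions': array([-0.3332,  0.1506,  0.9972,  2.0799, -0.1527,  0.9842,  0.2198]), 'qd': array([ 0.0003,  0.0051,  0.0002,  0.0028, -0.0011, -0.0001,  0.0012]), 'joint_torque': array([ -0.0227, -20.3629,   3.5817, -26.3254,  -0.0476,   0.0494,
        -0.002 ]), 'position': array([ 0.3799, -0.2896,  0.0356]), 'tool_rot': array([2.7207, 1.5702, 0.0015]), 'ft_force': array([ 0.2299, -0.2836, -0.0714]), 'torque': array([-0.0782,  0.1081,  0.0307]), 'grip_force': 0.0, 'grip_width': 0.01129613740798651}
0.03 [[280.3643 129.4071]] [[ 0.4082 -0.2374  0.03  ]]
0.05 [[280.0081 132.3139]] [[ 0.4091 -0.2364  0.05  ]]
0.07 [[279.5607 135.9655]] [[ 0.41   -0.2355  0.07  ]]
tip px [[281.2954 239.5433]]
```

View pics/m3.png

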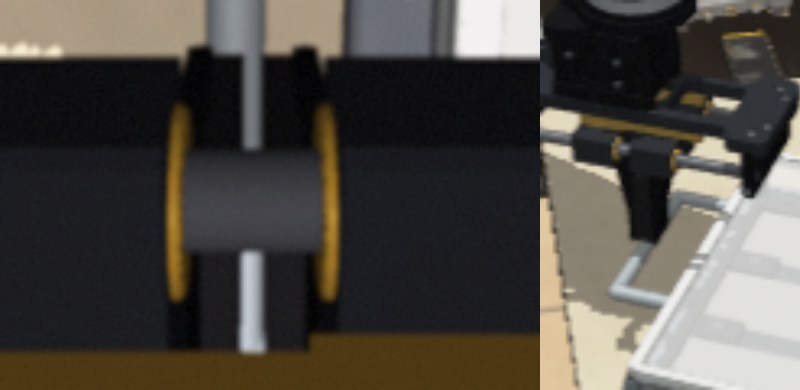

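```bash
python3 - <<'E'
from h import *
np.set_printoptions(precision=1,suppress=True)
st=ctrl.get_state();p=st["position"];M=R.from_rotvec(st["tool_rot"]).as_matrix()
for b in(0,.01,.019,.03):print(b,proj("side",p-M[:,2]*b),[proj("wrist",p+M@np.array([x,0,-b]),st) for x in(.0095,0)])
H=np.array([.3803,-.2875,0])
for z in(.02,.03,.05):print(z,proj("side",H+[0,0,z]))
E
```

```text
0 [[259.8 305.6]] [array([[281.3, 223. ]]), array([[281.3, 239.5]])]
0.01 [[259.6 301.8]] [array([[281.1, 229.1]]), array([[281.2, 246.5]])]
0.019 [[259.4 298.5]] [array([[281. , 235.3]]), array([[281. , 253.4]])]
0.03 [[259.2 294.3]] [array([[280.8, 243.6]]), array([[280.9, 262.7]])]
0.02 [[260.2 310.7]]
0.03 [[260. 307.]]
0.05 [[259.5 299.6]]
```

Both views put the visible tips about 20 mm above the nominal TCP, just over the bar. I'll open, go 14 mm lower and close again.

Call:
advance(
  rows=[
    [[0,-0.001,0,0,0.28],[0,-0.001,0,0,0.28],[0,-0.001,0,0,0.28],[0,-0.001,0.007,0,0.28],[0,-0.001,0.014,0,0.28],[0,-0.001,0.014,0,0.28]],
  ],
)

```text
time: 4.6
position: [0.3777, -0.2885, 0.02]
tool_rot: [-2.72, -1.569, 0.003]
ft_force: [0.1, 0.3, 0.5]
grip_width: 0.278
grip_force: 0.0
```

Call:
advance(
  rows=[
    [[0,0,0,0,0.28],[0,0,0,0,0],[0,0,0,0,0],[0,0,0,0,0],[0,0,0,0,0]],
  ],
  grip_n=12,
)

```text
time: 5.1
position: [0.3776, -0.2884, 0.0212]
tool_rot: [-2.719, -1.569, 0.001]
ft_force: [-4.0, 1.9, 4.3]
grip_width: 0.108
grip_force: 12.0
```

Call:
advance(
  rows=[
    [[0,0.001,-0.0174,0,0],[0,0.0035,-0.0346,0,0],[0,0.008,-0.0514,0,0],[0,0.0137,-0.0678,0,0],[0,0.0213,-0.0834,0,0],[0,0.0304,-0.0982,0,0],[0,0.0409,-0.1121,0,0],[0,0.0528,-0.1248,0,0],[0,0.0658,-0.1363,0,0],[0,0.08,-0.1464,0,0]],
  ],
  grip_n=12,
)

```text
time: 6.1
position: [0.4447, -0.3275, 0.1692]
tool_rot: [-2.714, -1.565, 0.004]
ft_force: [-11.0, 7.4, 18.5]
grip_width: 0.108
grip_force: 12.0
```

Call:
advance(
  rows=[
    [[0,0.015,-0.0087,0,0],[0,0.031,-0.0158,0,0],[0,0.0475,-0.0213,0,0],[0,0.0644,-0.0251,0,0],[0,0.0817,-0.0272,0,0],[0,0.0991,-0.0275,0,0],[0,0.1164,-0.0261,0,0],[0,0.1335,-0.023,0,0],[0,0.1502,-0.0183,0,0],[0,0.1502,-0.0183,0,0]],
  ],
  grip_n=12,
)

```text
time: 7.1
position: [0.5799, -0.406, 0.1852]
tool_rot: [2.718, 1.569, -0.002]
ft_force: [0.6, -1.2, 1.6]
grip_width: 0.109
grip_force: 12.0
```

Call:
advance(
  rows=[
    [[0,0,0,0,0.9],[0,0,0,0,0.9],[0,0,0,0,0.9],[0,0,0,0,0.9],[0,0,-0.03,0,0.9],[0,0,-0.07,0,0.9],[0,0,-0.1,0,0.9],[0,0,-0.1,0,0.9]],
  ],
)

```text
time: 7.9
position: [0.579, -0.4058, 0.2916]
tool_rot: [2.714, 1.567, 0.005]
ft_force: [0.8, -0.3, 0.7]
grip_width: 0.751
grip_force: 0.0
```

```bash
python3 - <<'E'
from h import *
im,st=snap("side","s3.png")
b,_=snap("top","t3.png")
cv2.imwrite("pics/m4.png",np.hstack([im[150:400,150:400],b[150:400,150:450]])[:,:,::-1])
print(tool([.53,-.01,.24]),st["position"])
E
```

```text
[ 0.3174254  -0.23897963  0.04651761] [ 0.57896385 -0.40580048  0.29159361]
```

View pics/m4.png

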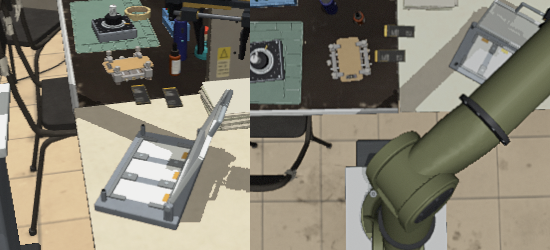

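The guard stands open and leans back. Both cells are still there at the seam. Next I'll go above them.

Call:
advance(
  rows=[
    [[0.317,-0.239,0,-0.48,1],[0.317,-0.239,0,-0.48,1],[0.317,-0.239,0,-0.48,1],[0.317,-0.239,0,-0.48,1],[0.317,-0.239,0,-0.48,1],[0.317,-0.239,0,-0.48,1],[0.317,-0.239,0.0,-0.48,1],[0.317,-0.239,0.046,-0.48,1],[0.317,-0.239,0.046,-0.48,1],[0.317,-0.239,0.046,-0.48,1],[0.317,-0.239,0.046,-0.48,1]],
  ],
)

```text
time: 9.1
position: [0.5296, -0.012, 0.2399]
tool_rot: [2.271, 2.17, -0.002]
ft_force: [-0.0, -1.1, 0.4]
grip_width: 1.004
grip_force: 0.0
```

```bash
python3 - <<'E'
from h import *
im,st=snap("wrist","w3.png");print(st["tool_rot"],st["position"])
E
```

```text
[ 2.27102757e+00  2.16984684e+00 -1.84587887e-03] [ 0.52960758 -0.01195804  0.23989758]
```

View pics/w3.png

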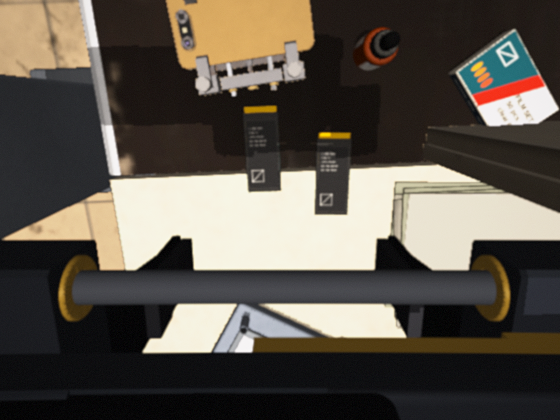

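The wrist view shows cell A at corners (244,107), (277,106), (281,189), (249,191) and cell B at (318,132), (350,132), (349,213), (315,213). Gold is at the top on both, and there is no third cell.

```bash
python3 - <<'E'
from h import *
np.set_printoptions(precision=4,suppress=True)
st=ctrl.get_state()
for c in([(244,106),(277,106),(281,189),(249,191)],[(318,132),(350,132),(349,213),(315,213)]):
    w=ray("wrist",c,.005,st);g=(w[0]+w[1])/2;k=(w[2]+w[3])/2;d=g-k
    print(w.mean(0),"len",np.linalg.norm(d),"wid",np.linalg.norm(w[0]-w[1]),np.linalg.norm(w[2]-w[3]),"ang",np.arctan2(d[1],d[0]))
    print(tool(w.mean(0)))
M=R.from_rotvec(st["tool_rot"]).as_matrix();print("yang",np.arctan2(M[1,1],M[0,1]))
E
```

```text
[0.5087 0.0081 0.005 ] len 0.0964760889464653 wid 0.03688294458206034 0.03814127032027106 ang 1.5615174857159908
[ 0.02   -0.0226  0.2355]
[ 0.5892 -0.0243  0.005 ] len 0.09638243981825691 wid 0.03642357870158858 0.04107230931274006 ang 1.5345554801534855
[-0.0086  0.0593  0.2357]
yang -0.047167964456645776
```

Call:
advance(
  rows=[
    [[0.0195,-0.0243,0.05,-0.026,0.75],[0.0195,-0.0243,0.1,-0.026,0.75],[0.0195,-0.0243,0.15,-0.026,0.75],[0.0195,-0.0243,0.19,-0.026,0.75],[0.0195,-0.0243,0.215,-0.026,0.75],[0.0195,-0.0243,0.23,-0.026,0.75],[0.0195,-0.0243,0.23,-0.026,0.75],[0.0195,-0.0243,0.23,-0.026,0.75]],
  ],
)

```text
time: 9.95
position: [0.5079, 0.0094, 0.0114]
tool_rot: [2.242, 2.198, 0.003]
ft_force: [0.9, 0.0, 0.4]
grip_width: 0.751
grip_force: 0.0
```

```bash
python3 - <<'E'
from h import *
im,st=snap("side","s5.png");w,_=snap("wrist","w5.png");print(st["position"],st["ft_force"])
p=st["position"]
for b in(0,.01,.02):print(proj("side",p+[0,0,b]))
cv2.imwrite("pics/m5.png",np.hstack([cv2.resize(im[190:270,250:350],(500,400)),cv2.resize(w[60:260,180:330],(300,400))])[:,:,::-1])
E
```

```text
[0.50793172 0.00944843 0.01140599] [0.89579991 0.02980351 0.36961806]
[[291.6510655  240.52910544]]
[[291.59104338 237.34069257]]
[[291.53061006 234.13201093]]
```

View pics/m5.png

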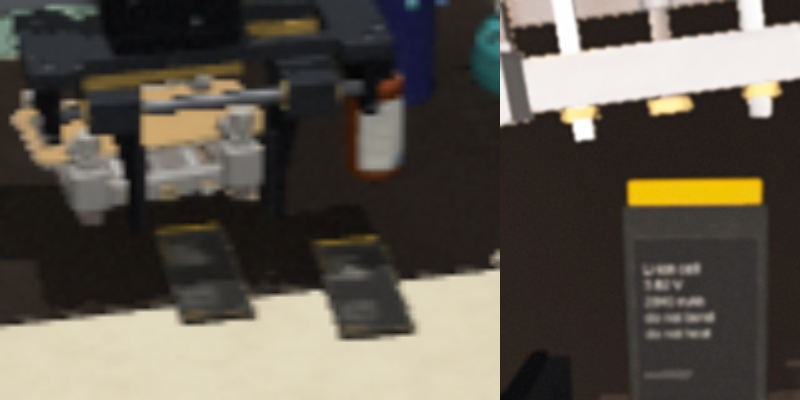

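Tips in the side crop are at (138,232) and (275,215), roughly 18 mm above nominal. The gold end shows in the wrist view at columns 243–311, row 150. I'll check cell A's position from here.

```bash
python3 - <<'E'
from h import *
np.set_printoptions(precision=4,suppress=True)
st=ctrl.get_state()
print(ray("wrist",[(243.5,150),(311.5,149.5),(243,162)],.005,st))
print("side",ray("side",[(250+160/5,190+228/5),(250+222/5,190+225/5),(250+184/5,190+320/5),(250+253/5,190+317/5)],.005))
M=R.from_rotvec(st["tool_rot"]).as_matrix();print("yang",np.arctan2(M[1,1],M[0,1]),st["position"])
E
```

```text
[[0.4894 0.0577 0.005 ]
 [0.5254 0.0572 0.005 ]
 [0.4889 0.0513 0.005 ]]
side [[ 0.4888  0.0526  0.005 ]
 [ 0.5232  0.0484  0.005 ]
 [ 0.4842 -0.0456  0.005 ]
 [ 0.5202 -0.0504  0.005 ]]
yang -0.018558632516677016 [0.5083 0.0102 0.0119]
```

Call:
advance(
  rows=[
    [[-0.002,-0.001,0.01,0,0.75],[-0.002,-0.001,0.02,0,0.75],[-0.002,-0.001,0.02,0,0.75]],
  ],
)

```text
time: 10.35
position: [0.5039, 0.0083, -0.0114]
tool_rot: [-2.24, -2.2, 0.003]
ft_force: [0.0, 0.4, 0.5]
grip_width: 0.751
grip_force: 0.0
```

Call:
advance(
  rows=[
    [[0,0,0.002,0,0.75],[0,0,0.004,0,0.75],[0,0,0.004,0,0.75]],
  ],
)

```text
time: 10.65
position: [0.5052, 0.0084, -0.0142]
tool_rot: [-2.241, -2.201, 0.0]
ft_force: [-0.3, 0.3, 0.2]
grip_width: 0.75
grip_force: 0.0
```

Call:
advance(
  rows=[
    [[0,0,0.001,0,0.75],[0,0,0.002,0,0.75],[0,0,0.002,0,0.75]],
  ],
)

```text
time: 10.95
position: [0.5052, 0.0084, -0.0161]
tool_rot: [-2.241, -2.201, -0.0]
ft_force: [-0.5, -0.1, -1.0]
grip_width: 0.751
grip_force: 0.0
```

Call:
advance(
  rows=[
    [[0,0,0.001,0,0.75],[0,0,0.001,0,0.75]],
  ],
)

```text
time: 11.15
position: [0.5052, 0.0084, -0.0171]
tool_rot: [-2.241, -2.201, 0.0]
ft_force: [-1.2, 1.1, 0.3]
grip_width: 0.753
grip_force: 0.0
```

Call:
advance(
  rows=[
    [[0,0,0.001,0,0.75],[0,0,0.001,0,0.75]],
  ],
)

```text
time: 11.35
position: [0.5052, 0.0084, -0.0181]
tool_rot: [-2.241, -2.201, 0.0]
ft_force: [-0.6, 0.1, 0.9]
grip_width: 0.752
grip_force: 0.0
```

Call:
advance(
  rows=[
    [[0,0,0.001,0,0.75],[0,0,0.001,0,0.75]],
  ],
)

```text
time: 11.55
position: [0.5051, 0.0084, -0.0192]
tool_rot: [-2.241, -2.201, 0.0]
ft_force: [-0.6, 0.0, -0.8]
grip_width: 0.751
grip_force: 0.0
```

Call:
advance(
  rows=[
    [[0,0,0.001,0,0.75],[0,0,0.001,0,0.75]],
  ],
)

```text
time: 11.75
position: [0.5052, 0.0084, -0.0201]
tool_rot: [-2.241, -2.201, 0.0]
ft_force: [-0.1, 0.2, -1.0]
grip_width: 0.752
grip_force: 0.0
```

Call:
advance(
  rows=[
    [[0,0,0,0,0.75],[0,0,0,0,0.4],[0,0,0,0,0.4],[0,0,0,0,0.4],[0,0,0,0,0.4],[0,0,0,0,0.4]],
  ],
  grip_n=15,
)

```text
time: 12.35
position: [0.5053, 0.0084, -0.02]
tool_rot: [2.241, 2.201, 0.0]
ft_force: [0.3, -1.3, 0.0]
grip_width: 0.432
grip_force: 0.0
```

Call:
advance(
  rows=[
    [[0,0,0,0,0.35],[0,0,0,0,0.35],[0,0,0,0,0.35]],
  ],
  grip_n=15,
)

```text
time: 12.65
position: [0.5053, 0.0084, -0.02]
tool_rot: [2.241, 2.201, 0.0]
ft_force: [0.6, -0.4, -0.1]
grip_width: 0.35
grip_force: 0.1
```

```bash
python3 - <<'E'
from h import *
im,st=snap("wrist","w6.png");print(st["grip_width"],st["position"],st["grip_force"])
cv2.imwrite("pics/m6.png",im[60:420,130:450][:,:,::-1])
E
```

```text
0.34967923384971006 [ 0.50530819  0.00837231 -0.02001393] 0.07266127970069647
```

View pics/m6.png

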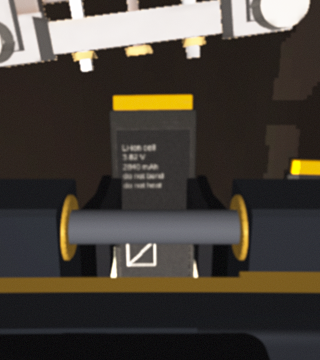

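The fingers closed to 30 mm above the cell without touching it. The gold end is at full-image columns 242–323, row 155. I'll estimate the height error from its known 40 mm width.

Call:
advance(
  rows=[
    [[0,0,0,0,0.7],[0,0,0,0,0.7],[0,0,0,0,0.7],[0,0,0,0,0.7],[0,0,0,0,0.7],[0,0,0.001,0,0.7],[0,0,0.002,0,0.7],[0,0,0.002,0,0.7]],
  ],
)

```text
time: 13.5
position: [0.5051, 0.0084, -0.0222]
tool_rot: [-2.241, -2.201, 0.0]
ft_force: [-0.1, -0.1, -0.0]
grip_width: 0.702
grip_force: 0.0
```

Call:
advance(
  rows=[
    [[0,0,0.001,0,0.7],[0,0,0.001,0,0.7]],
  ],
)

```text
time: 13.7
position: [0.5052, 0.0084, -0.0231]
tool_rot: [-2.241, -2.201, 0.0]
ft_force: [0.3, -0.6, 0.9]
grip_width: 0.703
grip_force: 0.0
```

Call:
advance(
  rows=[
    [[0,0,0.001,0,0.7],[0,0,0.001,0,0.7]],
  ],
)

```text
time: 13.9
position: [0.5052, 0.0084, -0.0241]
tool_rot: [-2.241, -2.201, 0.0]
ft_force: [0.4, -0.7, 0.1]
grip_width: 0.699
grip_force: 0.0
```

Call:
advance(
  rows=[
    [[0,0,0.001,0,0.7],[0,0,0.001,0,0.7]],
  ],
)

```text
time: 14.1
position: [0.5054, 0.0084, -0.0248]
tool_rot: [-2.241, -2.201, -0.0]
ft_force: [-0.5, -0.5, 2.6]
grip_width: 0.701
grip_force: 1.3
```

Call:
advance(
  rows=[
    [[0,0,0.001,0,0.7],[0,0,0.001,0,0.7]],
  ],
)

```text
time: 14.3
position: [0.5054, 0.0084, -0.0249]
tool_rot: [-2.241, -2.201, -0.001]
ft_force: [-4.8, -0.4, 12.3]
grip_width: 0.699
grip_force: 6.3
```

Contact with the bench comes at nominal z = −0.0248, so the real tips are 25 mm higher than the reading. I'll back off 1.5 mm and grip.

Call:
advance(
  rows=[
    [[0,0,-0.0015,0,0.7],[0,0,-0.0015,0,0.3],[0,0,-0.0015,0,0.3],[0,0,-0.0015,0,0.3],[0,0,-0.0015,0,0.3],[0,0,-0.0015,0,0.3],[0,0,-0.0015,0,0.3]],
  ],
  grip_n=15,
)

```text
time: 15.0
position: [0.5051, 0.0084, -0.0246]
tool_rot: [-2.241, -2.201, 0.0]
ft_force: [0.1, -0.6, 0.4]
grip_width: 0.456
grip_force: 15.0
```

Call:
advance(
  rows=[
    [[0,0,-0.02,0,0.3],[0,0,-0.05,0,0.3],[0,0,-0.1,0,0.3],[0,0,-0.15,0,0.3],[0,0,-0.2,0,0.3],[0,0,-0.2,0,0.3]],
  ],
  grip_n=15,
)

```text
time: 15.6
position: [0.51, 0.0086, 0.1824]
tool_rot: [2.237, 2.197, 0.018]
ft_force: [0.5, 0.4, -0.9]
grip_width: 0.453
grip_force: 15.0
```

```bash
python3 - <<'E'
from h import *
np.set_printoptions(precision=4,suppress=True)
st={"position":np.array([.3818,-.2831,.2271+.025]),"tool_rot":np.array([-2.699,-1.607,0])}
b=ray("wrist",[(285,124),(282,231)],.05,st);y=b[0]-b[1];print(b,b.mean(0),np.linalg.norm(y),np.arctan2(-y[0],y[1]))
print(ray("wrist",[(480,46)],.056,st))
g=ray("wrist",[(431,109),(421,177),(413,239)],.018,st);print("brass",g,np.diff(g,axis=0),np.arctan2(-(g[0]-g[2])[0],(g[0]-g[2])[1]))
st={"position":np.array([.5296,-.01196,.2399+.025]),"tool_rot":np.array([2.271,2.17,-.0018])}
for c in([(244,106),(277,106),(281,189),(249,191)],[(318,132),(350,132),(349,213),(315,213)]):
    w=ray("wrist",c,.005,st);d=(w[0]+w[1]-w[2]-w[3])/2
    print(w.mean(0),"len",np.linalg.norm(d),"wid",np.linalg.norm(w[0]-w[1]),np.linalg.norm(w[2]-w[3]),"ang",np.arctan2(d[1],d[0]))
# tray pads as seen in top image now
a,_=snap("top","t7.png");
cv2.imwrite("pics/m7.png",cv2.resize(a[155:275,325:475],(750,600),interpolation=cv2.INTER_CUBIC)[:,:,::-1])
E
```

```text
[[ 0.4082 -0.2402  0.05  ]
 [ 0.349  -0.3425  0.05  ]] [ 0.3786 -0.2913  0.05  ] 0.11818927322409432 -0.52484029198546
[[ 0.6085 -0.2655  0.056 ]]
brass [[ 0.5579 -0.3051  0.018 ]
 [ 0.5183 -0.3711  0.018 ]
 [ 0.4795 -0.4379  0.018 ]] [[-0.0396 -0.066   0.    ]
 [-0.0388 -0.0668  0.    ]] -0.5334314999005312
[0.5063 0.0058 0.005 ] len 0.10203632616319962 wid 0.03901028745214844 0.04034331941902207 ang 1.5631925524519152
[ 0.5914 -0.0283  0.005 ] len 0.10191282706637374 wid 0.038503429342549134 0.04341970528128709 ang 1.5362705384295279
```

View pics/m7.png

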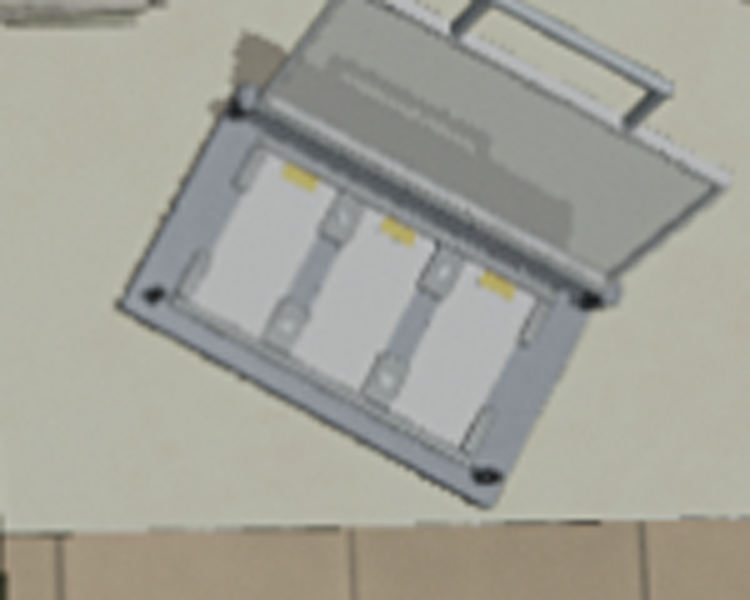

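The top crop (5×) shows the guard open and the pads centred near (262,247), (363,297) and (465,350), with brass at the hinge side.

```bash
python3 - <<'E'
from h import *
np.set_printoptions(precision=4,suppress=True)
P=ray("top",[(325+x/5,155+y/5) for x,y in((262,247),(363,297),(465,350),(300,177),(398,230),(497,284))],.018);print(P)
for a in(P[:3],P[3:]):
    y=a[0]-a[2];print(np.linalg.norm(y)/2,np.arctan2(-y[0],y[1]))
print("hinge ends",ray("top",[(325+240/5,155+97/5),(325+612/5,155+292/5)],.056))
st=ctrl.get_state();print(st["joint_positions"],st["position"])
M=R.from_rotvec(st["tool_rot"]).as_matrix();print("yang",np.arctan2(M[1,1],M[0,1]))
for q in P[:2]:print(tool([q[0],q[1],.12]))
E
```

```text
[[ 0.5019 -0.2762  0.018 ]
 [ 0.4682 -0.3399  0.018 ]
 [ 0.4327 -0.4041  0.018 ]
 [ 0.5469 -0.3028  0.018 ]
 [ 0.5111 -0.3647  0.018 ]
 [ 0.4748 -0.4271  0.018 ]]
0.0727101104311893 -0.49579831831962184
0.07184393242095993 -0.5258191111132248
hinge ends [[ 0.5929 -0.2576  0.056 ]
 [ 0.4648 -0.4859  0.056 ]]
[-0.7767  0.0056  0.7192  1.8519 -0.0063  1.2782 -0.0737] [0.5078 0.0087 0.1789]
yang -0.017936948635498322
[-0.2851 -0.0012  0.0581]
[-0.3494 -0.0338  0.0577]
```

Call:
advance(
  rows=[
    [[-0.14,0,0,1,0.3],[-0.14,0,0,1,0.3],[-0.14,0,0,1,0.3],[-0.14,0,0,1,0.3],[-0.14,0,0,1,0.3],[-0.14,0,0,1,0.3],[-0.14,0,0,1,0.3],[-0.285,-0.001,0.03,2.068,0.3],[-0.285,-0.001,0.058,2.068,0.3],[-0.285,-0.001,0.058,2.068,0.3],[-0.285,-0.001,0.058,2.068,0.3],[-0.285,-0.001,0.058,2.068,0.3],[-0.285,-0.001,0.058,2.068,0.3],[-0.285,-0.001,0.058,2.068,0.3],[-0.285,-0.001,0.058,2.068,0.3],[-0.285,-0.001,0.058,2.068,0.3],[-0.285,-0.001,0.058,2.068,0.3]],
  ],
  grip_n=15,
)

```text
time: 17.35
position: [0.4987, -0.2763, 0.1168]
tool_rot: [-3.039, 0.797, 0.001]
ft_force: [-0.1, 0.1, -0.5]
grip_width: 0.459
grip_force: 15.0
```

```bash
python3 - <<'E'
from h import *
np.set_printoptions(precision=4,suppress=True)
im,st=snap("wrist","w8.png");print(st["joint_positions"],st["position"])
M=R.from_rotvec(st["tool_rot"]).as_matrix();print("yang",np.arctan2(M[1,1],M[0,1]),tool([.5015,-.276,.03]))
E
```

```text
[-0.4754  0.3669  1.1335  1.7868 -0.3537  1.2157 -1.3245] [ 0.4987 -0.2763  0.1168]
yang -2.083511614661119 [ 0.0021 -0.0016  0.0871]
```

View pics/w8.png

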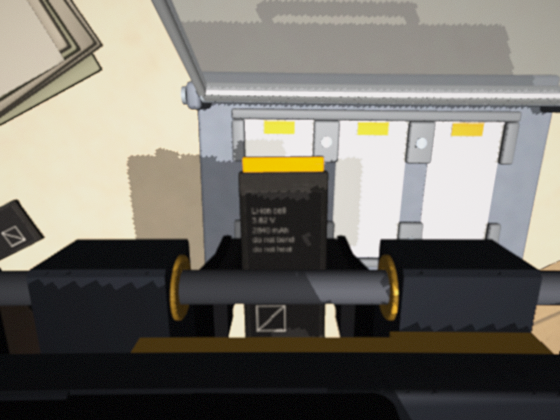

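The wrist view shows the cell held over pad0, with its gold end towards pad0's brass strip at (279,127) and well aligned. Now I'll descend.

Call:
advance(
  rows=[
    [[0.005,-0.0025,0.04,0,0.3],[0.005,-0.0025,0.08,0,0.3],[0.005,-0.0025,0.1,0,0.3],[0.005,-0.0025,0.11,0,0.3],[0.005,-0.0025,0.116,0,0.3],[0.005,-0.0025,0.116,0,0.3],[0.005,-0.0025,0.12,0,0.3],[0.005,-0.0025,0.12,0,0.3],[0.005,-0.0025,0.12,0,0.3]],
  ],
  grip_n=15,
)

```text
time: 18.3
position: [0.5052, -0.277, -0.0019]
tool_rot: [-3.038, 0.8, -0.002]
ft_force: [0.3, -0.6, -0.3]
grip_width: 0.456
grip_force: 15.0
```

Call:
advance(
  rows=[
    [[0,0,0.001,0,0.3],[0,0,0.001,0,0.3]],
  ],
)

```text
time: 18.5
position: [0.5048, -0.2768, -0.0034]
tool_rot: [-3.038, 0.8, -0.0]
ft_force: [0.8, 0.0, -0.0]
grip_width: 0.456
grip_force: 15.0
```

Call:
advance(
  rows=[
    [[0,0,0.001,0,0.3],[0,0,0.001,0,0.3]],
  ],
  grip_n=15,
)

```text
time: 18.7
position: [0.5047, -0.2768, -0.0046]
tool_rot: [-3.038, 0.8, 0.0]
ft_force: [-0.0, -0.3, -1.0]
grip_width: 0.453
grip_force: 15.0
```

```bash
python3 - <<'E'
from h import *
im,st=snap("wrist","w9.png");b,_=snap("side","s9.png")
cv2.imwrite("pics/m9.png",np.hstack([cv2.resize(im[0:300,100:500],(480,360)),cv2.resize(b[240:380,240:364],(319,360))])[:,:,::-1])
E
```

```text
(no output)
```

View pics/m9.png

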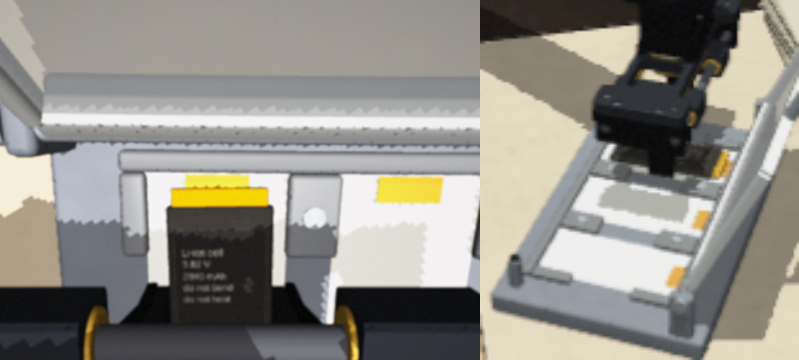

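The cell sits centred between the lands, just above the pad and short of the end rim. A little lower, then I release.

Call:
advance(
  rows=[
    [[0,0,0.001,0,0.3],[0,0,0.001,0,0.3]],
  ],
  grip_n=15,
)

```text
time: 19.0
position: [0.5046, -0.2768, -0.0057]
tool_rot: [-3.038, 0.8, 0.0]
ft_force: [-0.3, 0.3, 0.2]
grip_width: 0.452
grip_force: 15.0
```

Call:
advance(
  rows=[
    [[0,0,0.001,0,0.3],[0,0,0.001,0,0.3]],
  ],
)

```text
time: 19.2
position: [0.5047, -0.2768, -0.0067]
tool_rot: [-3.038, 0.8, 0.0]
ft_force: [-0.9, 0.5, -1.0]
grip_width: 0.452
grip_force: 15.0
```

Call:
advance(
  rows=[
    [[0,0,0,0,0.6],[0,0,0,0,0.6],[0,0,0,0,0.6],[0,0,-0.01,0,0.6],[0,0,-0.05,0,0.6],[0,0,-0.1,0,0.6],[0,0,-0.15,0,0.6],[0,0,-0.18,0,0.6],[0,0,-0.18,0,0.6]],
  ],
)

```text
time: 20.1
position: [0.5072, -0.279, 0.1789]
tool_rot: [3.038, -0.801, 0.014]
ft_force: [-0.4, -0.1, -0.1]
grip_width: 0.604
grip_force: 0.0
```

```bash
python3 - <<'E'
from h import *
np.set_printoptions(precision=4,suppress=True)
im,st=snap("top","t10.png");a=cv2.imread("pics/top0.png")
s,_=snap("side","s10.png")
def gold(x):
    h=cv2.cvtColor(x,cv2.COLOR_BGR2HSV);m=cv2.inRange(h,(18,110,90),(35,255,255));n,l,t,c=cv2.connectedComponentsWithStats(m)
    return [(c[i].round(1).tolist(),t[i,4]) for i in range(1,n) if t[i,4]>=4 and 150<c[i][1]<240 and 265<c[i][0]<450]
print(gold(a));print(gold(im[:,:,::-1].copy()))
M=R.from_rotvec(st["tool_rot"]).as_matrix();print("yang",np.arctan2(M[1,1],M[0,1]),tool([.586,-.027,.15]),st["position"])
E
```

```text
[([285.1, 180.5], np.int32(34)), ([275.9, 205.6], np.int32(32))]
[([285.1, 180.5], np.int32(34))]
yang -2.0864704246784 [-0.0526 -0.2573  0.0245] [ 0.5072 -0.279   0.1789]
```

B has not moved. I'll head to a point above it.

Call:
advance(
  rows=[
    [[-0.0526,-0.2573,0,-2.05,0.75],[-0.0526,-0.2573,0,-2.05,0.75],[-0.0526,-0.2573,0,-2.05,0.75],[-0.0526,-0.2573,0,-2.05,0.75],[-0.0526,-0.2573,0,-2.05,0.75],[-0.0526,-0.2573,0,-2.05,0.75],[-0.0526,-0.2573,0,-2.05,0.75],[-0.0526,-0.2573,0,-2.05,0.75],[-0.0526,-0.2573,0.02,-2.05,0.75],[-0.0526,-0.2573,0.05,-2.05,0.75],[-0.0526,-0.2573,0.07,-2.05,0.75],[-0.0526,-0.2573,0.07,-2.05,0.75],[-0.0526,-0.2573,0.07,-2.05,0.75],[-0.0526,-0.2573,0.07,-2.05,0.75],[-0.0526,-0.2573,0.07,-2.05,0.75],[-0.0526,-0.2573,0.07,-2.05,0.75]],
  ],
)

```text
time: 21.8
position: [0.5847, -0.0272, 0.1023]
tool_rot: [-2.263, -2.177, 0.003]
ft_force: [-0.6, 0.3, -1.1]
grip_width: 0.744
grip_force: 0.0
```

```bash
python3 - <<'E'
from h import *
np.set_printoptions(precision=4,suppress=True)
im,st=snap("wrist","w11.png")
h=cv2.cvtColor(im,cv2.COLOR_RGB2HSV);m=cv2.inRange(h,(20,150,120),(35,255,255));m[230:]=0
n,l,t,c=cv2.connectedComponentsWithStats(m)
for i in range(1,n):
    if t[i,4]>60:
        x,y,w,hh,A=t[i];print(t[i],ray("wrist",[(x,y),(x+w,y),(x+w/2,y+hh/2)],-.01,st))
M=R.from_rotvec(st["tool_rot"]).as_matrix();print("yang",np.arctan2(M[1,1],M[0,1]),st["position"],tool([.586,-.027,-.01]))
E
```

```text
[493  21  18  15 132] [[ 0.7457  0.0955 -0.01  ]
 [ 0.7587  0.0949 -0.01  ]
 [ 0.7529  0.0901 -0.01  ]]
[264 130  46   9 409] [[ 0.5721  0.0236 -0.01  ]
 [ 0.6091  0.0222 -0.01  ]
 [ 0.5905  0.0194 -0.01  ]]
yang -0.03876741013418839 [ 0.5847 -0.0272  0.1023] [0.0002 0.0012 0.1126]
```

Call:
advance(
  rows=[
    [[0,0.003,0.05,0,0.75],[0,0.003,0.09,0,0.75],[0,0.003,0.11,0,0.75],[0,0.003,0.118,0,0.75],[0,0.003,0.118,0,0.75],[0,0.003,0.122,0,0.75],[0,0.003,0.122,0,0.75],[0,0.003,0.122,0,0.75]],
  ],
)

```text
time: 22.65
position: [0.5896, -0.027, -0.0174]
tool_rot: [2.26, 2.18, 0.003]
ft_force: [0.1, -0.6, -0.1]
grip_width: 0.751
grip_force: 0.0
```

Call:
advance(
  rows=[
    [[0,0,0.001,0,0.75],[0,0,0.002,0,0.75],[0,0,0.002,0,0.75]],
  ],
)

```text
time: 22.95
position: [0.5887, -0.027, -0.0205]
tool_rot: [-2.261, -2.181, -0.0]
ft_force: [-0.3, -0.0, 0.2]
grip_width: 0.75
grip_force: 0.0
```

Call:
advance(
  rows=[
    [[0,0,0.002,0,0.75],[0,0,0.0035,0,0.75],[0,0,0.0035,0,0.75],[0,0,0.0035,0,0.75],[0,0,0.0035,0,0.3],[0,0,0.0035,0,0.3],[0,0,0.0035,0,0.3],[0,0,0.0035,0,0.3],[0,0,0.0035,0,0.3],[0,0,0.0035,0,0.3],[0,0,0.0035,0,0.3]],
  ],
  grip_n=15,
)

```text
time: 24.05
position: [0.5887, -0.0271, -0.024]
tool_rot: [-2.261, -2.181, -0.0]
ft_force: [0.4, 0.5, -0.1]
grip_width: 0.456
grip_force: 15.0
```

Call:
advance(
  rows=[
    [[0,0,-0.02,0,0.3],[0,0,-0.07,0,0.3],[0,0,-0.12,0,0.3],[0,0,-0.17,0,0.3],[0,0,-0.21,0,0.3],[0,0,-0.21,0,0.3]],
  ],
  grip_n=15,
)

```text
time: 24.65
position: [0.5926, -0.0277, 0.1926]
tool_rot: [2.257, 2.176, 0.015]
ft_force: [0.0, 0.4, -0.1]
grip_width: 0.461
grip_force: 15.0
```

```bash
python3 - <<'E'
from h import *
print(tool([.4675,-.338,.12]),ctrl.get_state()["position"])
E
```

```text
[-0.31480794 -0.11461421  0.07060893] [ 0.59264233 -0.02768112  0.1925787 ]
```

Call:
advance(
  rows=[
    [[-0.315,-0.112,0,2.047,0.3],[-0.315,-0.112,0,2.047,0.3],[-0.315,-0.112,0,2.047,0.3],[-0.315,-0.112,0,2.047,0.3],[-0.315,-0.112,0,2.047,0.3],[-0.315,-0.112,0,2.047,0.3],[-0.315,-0.112,0,2.047,0.3],[-0.315,-0.112,0,2.047,0.3],[-0.315,-0.112,0.03,2.047,0.3],[-0.315,-0.112,0.06,2.047,0.3],[-0.315,-0.112,0.07,2.047,0.3],[-0.315,-0.112,0.07,2.047,0.3],[-0.315,-0.112,0.07,2.047,0.3],[-0.315,-0.112,0.07,2.047,0.3],[-0.315,-0.112,0.07,2.047,0.3],[-0.315,-0.112,0.07,2.047,0.3]],
  ],
  grip_n=15,
)

```text
time: 26.25
position: [0.4652, -0.3377, 0.1155]
tool_rot: [-3.04, 0.792, 0.001]
ft_force: [0.8, 0.3, -0.0]
grip_width: 0.457
grip_force: 15.0
```

```bash
python3 - <<'E'
from h import *
im,st=snap("wrist","w12.png");M=R.from_rotvec(st["tool_rot"]).as_matrix()
h=cv2.cvtColor(im,cv2.COLOR_RGB2HSV);m=cv2.inRange(h,(18,120,120),(35,255,255));m[200:]=0
n,l,t,c=cv2.connectedComponentsWithStats(m);print([t[i].tolist() for i in range(1,n) if t[i,4]>60])
print(tool([.4675,-.338,.0]),st["position"],np.arctan2(M[1,1],M[0,1]))
E
```

```text
[[165, 122, 47, 16, 620], [267, 124, 30, 12, 357], [361, 126, 31, 12, 336], [243, 149, 82, 17, 1307]]
[ 0.00210273 -0.00082864  0.11560066] [ 0.46521118 -0.33769341  0.11547345] -2.0805562924316585
```

Pad1's brass strip at column 282 lines up with the held gold end at 284. Descending.

Call:
advance(
  rows=[
    [[0.002,-0.001,0.04,0,0.3],[0.002,-0.001,0.08,0,0.3],[0.002,-0.001,0.1,0,0.3],[0.002,-0.001,0.11,0,0.3],[0.002,-0.001,0.115,0,0.3],[0.002,-0.001,0.115,0,0.3],[0.002,-0.001,0.118,0,0.3],[0.002,-0.001,0.118,0,0.3],[0.002,-0.001,0.118,0,0.3]],
  ],
  grip_n=15,
)

```text
time: 27.2
position: [0.4682, -0.3382, -0.0014]
tool_rot: [-3.039, 0.795, -0.002]
ft_force: [-1.1, -0.1, -0.8]
grip_width: 0.453
grip_force: 15.0
```

Call:
advance(
  rows=[
    [[0,0,0.001,0,0.3],[0,0,0.002,0,0.3],[0,0,0.002,0,0.3]],
  ],
)

```text
time: 27.5
position: [0.4677, -0.3379, -0.0041]
tool_rot: [-3.039, 0.796, 0.0]
ft_force: [0.1, -0.5, 0.5]
grip_width: 0.454
grip_force: 15.0
```

```bash
python3 - <<'E'
from h import *
im,st=snap("wrist","w13.png");print(st["position"])
h=cv2.cvtColor(im,cv2.COLOR_RGB2HSV);m=cv2.inRange(h,(18,120,120),(35,255,255));m[230:]=0
n,l,t,c=cv2.connectedComponentsWithStats(m);print([t[i].tolist() for i in range(1,n) if t[i,4]>60])
im=cv2.imread("pics/w9.png");h=cv2.cvtColor(im,cv2.COLOR_BGR2HSV);m=cv2.inRange(h,(18,120,120),(35,255,255));m[230:]=0
n,l,t,c=cv2.connectedComponentsWithStats(m);print("A",[t[i].tolist() for i in range(1,n) if t[i,4]>60])
E
```

```text
[ 0.46765521 -0.33786777 -0.00412941]
[[81, 140, 83, 26, 1760], [244, 143, 81, 23, 1635], [415, 145, 56, 22, 1097]]
A [[243, 146, 81, 27, 1814], [414, 148, 55, 21, 1102]]
```

Call:
advance(
  rows=[
    [[-0.003,0,0,0,0.3],[-0.003,0,0.001,0,0.3],[-0.003,0,0.0022,0,0.3],[-0.003,0,0.0022,0,0.3],[-0.003,0,0.0022,0,0.6],[-0.003,0,0.0022,0,0.6],[-0.003,0,0.0022,0,0.6],[-0.003,0,-0.01,0,0.6],[-0.003,0,-0.05,0,0.6],[-0.003,0,-0.1,0,0.6],[-0.003,0,-0.15,0,0.6],[-0.003,0,-0.19,0,0.6],[-0.003,0,-0.19,0,0.6]],
  ],
  grip_n=15,
)

```text
time: 28.85
position: [0.4675, -0.3397, 0.1925]
tool_rot: [3.037, -0.796, 0.017]
ft_force: [0.7, -1.2, -0.1]
grip_width: 0.601
grip_force: 0.0
```

```bash
python3 - <<'E'
from h import *
im,st=snap("wrist","w14.png");print(st["position"],st["joint_positions"])
b,_=snap("side","s14.png")
cv2.imwrite("pics/m14.png",np.hstack([cv2.resize(im[0:300,80:480],(480,360)),cv2.resize(b[240:380,240:364],(319,360))])[:,:,::-1])
E
```

```text
[ 0.46753859 -0.33965778  0.19254084] [-0.40502668  0.30503924  1.19229578  1.6846048  -0.2946717   1.3406236
 -1.24677463]
```

View pics/m14.png

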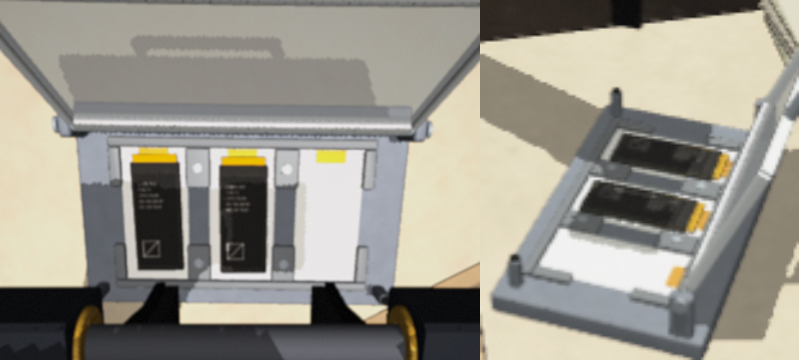

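Both cells lie flat in pads 0 and 1 with gold to the hinge, and the guard is still open. That was my 14th and last picture, so from here I measure by code only. Now I regrip the bar.

```bash
python3 - <<'E'
from h import *
print(tool([.593,-.412,.27]))
E
```

```text
[ 0.14809921  0.0028787  -0.08227206]
```

Call:
advance(
  rows=[
    [[0,0,-0.05,-0.3,0.6],[0,0,-0.082,-0.6,0.6],[0,0,-0.082,-0.6,0.6],[0.148,0.003,-0.082,-1.565,0.6],[0.148,0.003,-0.082,-1.565,0.6],[0.148,0.003,-0.082,-1.565,0.6],[0.148,0.003,-0.082,-1.565,0.6],[0.148,0.003,-0.082,-1.565,0.6],[0.148,0.003,-0.082,-1.565,0.6],[0.148,0.003,-0.082,-1.565,0.6],[0.148,0.003,-0.082,-1.565,0.6],[0.148,0.003,-0.082,-1.565,0.6],[0.148,0.003,-0.082,-1.565,0.6]],
  ],
)

```text
time: 30.25
position: [0.5921, -0.4115, 0.2665]
tool_rot: [-2.716, -1.575, 0.002]
ft_force: [0.4, -0.4, -0.1]
grip_width: 0.601
grip_force: 0.0
```

```bash
python3 - <<'E'
from h import *
im,st=snap("wrist","w15.png");M=R.from_rotvec(st["tool_rot"]).as_matrix()
print(tool([.593,-.412,.173]),st["position"],np.arctan2(M[1,1],M[0,1]))
u=np.array([.8704,-.4924,0]);v=np.array([.4924,.8704,0])
st["position"]=st["position"]+[0,0,.0]
for s in(.055,.03): print(proj("wrist",np.array([.529,-.374,.05])+.0724*u+[0,0,.158]+s*v,st))
g=cv2.cvtColor(im,cv2.COLOR_RGB2GRAY)
for r in(150,170,190,210):print(r,g[r,200:380:4].tolist())
E
```

```text
[-0.00011359  0.00105195  0.09379473] [ 0.59213858 -0.41145559  0.26648227] -0.5200646220083599
[[279.93654742 127.25341799]]
[[280.24609117 164.88348261]]
150 [102, 169, 177, 104, 141, 150, 129, 124, 127, 122, 129, 139, 137, 139, 106, 150, 148, 145, 203, 81, 104, 113, 84, 206, 208, 179, 188, 177, 188, 180, 178, 208, 207, 205, 206, 183, 200, 208, 208, 206, 206, 205, 206, 207, 204]
170 [166, 143, 175, 157, 146, 187, 137, 125, 127, 124, 125, 138, 137, 140, 105, 155, 150, 136, 204, 81, 103, 112, 84, 208, 209, 207, 208, 209, 208, 208, 209, 208, 208, 208, 210, 210, 209, 211, 210, 210, 209, 208, 209, 209, 210]
190 [168, 166, 165, 142, 132, 205, 144, 125, 126, 125, 115, 138, 138, 140, 113, 154, 151, 128, 209, 108, 103, 110, 82, 208, 209, 212, 210, 211, 210, 211, 209, 208, 207, 209, 212, 210, 209, 207, 208, 209, 208, 211, 209, 209, 209]
210 [216, 203, 185, 138, 134, 212, 147, 128, 125, 124, 111, 139, 140, 138, 137, 217, 218, 188, 211, 110, 105, 111, 85, 211, 211, 210, 208, 211, 211, 208, 209, 212, 211, 211, 212, 211, 210, 209, 207, 209, 210, 210, 211, 210, 211]
```

The bar shows at columns 275–290, as predicted. I descend and grip.

Call:
advance(
  rows=[
    [[0,0.001,0.04,0,0.5],[0,0.001,0.075,0,0.5],[0,0.001,0.093,0,0.5],[0,0.001,0.093,0,0.5],[0,0.001,0.093,0,0.5],[0,0.001,0.093,0,0],[0,0.001,0.093,0,0],[0,0.001,0.093,0,0],[0,0.001,0.093,0,0],[0,0.001,0.093,0,0],[0,0.001,0.093,0,0],[0,0.001,0.093,0,0]],
  ],
  grip_n=12,
)

```text
time: 31.5
position: [0.5913, -0.411, 0.1753]
tool_rot: [-2.712, -1.575, 0.002]
ft_force: [-5.5, 3.7, 4.9]
grip_width: 0.109
grip_force: 12.0
```

Call:
advance(
  rows=[
    [[0,-0.0162,-0.0065,0,0],[0,-0.0329,-0.0112,0,0],[0,-0.05,-0.0143,0,0],[0,-0.0673,-0.0157,0,0],[0,-0.0847,-0.0154,0,0],[0,-0.102,-0.0133,0,0],[0,-0.1189,-0.0095,0,0],[0,-0.1355,-0.004,0,0],[0,-0.1513,0.0031,0,0],[0,-0.1664,0.0118,0,0],[0,-0.1664,0.0118,0,0]],
  ],
  grip_n=12,
)

```text
time: 32.6
position: [0.4475, -0.3275, 0.1623]
tool_rot: [-2.712, -1.577, -0.002]
ft_force: [0.2, 2.5, 1.7]
grip_width: 0.105
grip_force: 12.0
```

Call:
advance(
  rows=[
    [[0,-0.0142,0.0101,0,0],[0,-0.0272,0.0216,0,0],[0,-0.0391,0.0343,0,0],[0,-0.0496,0.0482,0,0],[0,-0.0587,0.063,0,0],[0,-0.0663,0.0786,0,0],[0,-0.0722,0.095,0,0],[0,-0.0765,0.1118,0,0],[0,-0.0791,0.129,0,0],[0,-0.08,0.1454,0,0],[0,-0.08,0.1454,0,0]],
  ],
  grip_n=12,
)

```text
time: 33.7
position: [0.378, -0.2874, 0.0158]
tool_rot: [-2.711, -1.576, 0.003]
ft_force: [-0.6, 8.1, 0.2]
grip_width: 0.107
grip_force: 12.0
```

Call:
advance(
  rows=[
    [[0,0,0,0,0.27],[0,0,0,0,0.27],[0,0,0,0,0.27],[0,0,-0.03,0,0.27],[0,0,-0.08,0,0.27],[0,0,-0.13,0,0.27],[0,0,-0.18,0,0.27],[0,0,-0.23,0,0.6],[0,0,-0.23,0,1],[0,0,-0.23,0,1]],
  ],
)

```text
time: 34.7
position: [0.3803, -0.2913, 0.2495]
tool_rot: [2.714, 1.576, 0.005]
ft_force: [-0.5, 1.0, -0.5]
grip_width: 0.46
grip_force: 0.0
```

```bash
python3 - <<'E'
from h import *
b,st=snap("side","s16.png");t,_=snap("top","t16.png")
a=cv2.imread("pics/side0.png")[:,:,::-1]
d=cv2.absdiff(a,b).max(2)[270:370,245:360];print("side diff in guard area",(d>40).sum(),d.mean())
M=R.from_rotvec(st["tool_rot"]).as_matrix();print(st["position"],M[:,:2].round(3).tolist(),np.arctan2(M[1,1],M[0,1]))
print(tool([.53,.0,.25]),tool([.47,.41,.25]))
E
```

```text
side diff in guard area 897 14.689739130434782
[ 0.3803209  -0.29129562  0.24951108] [[0.496, 0.868], [0.868, -0.496], [0.001, 0.004]] -0.5187734698148014
[ 0.3270111  -0.01258134 -0.00302301] [ 0.65336741 -0.26790762 -0.00279504]
```

Call:
advance(
  rows=[
    [[0.327,-0.013,0,-0.6,1],[0.327,-0.013,0,-0.6,1],[0.327,-0.013,0,-0.6,1],[0.327,-0.013,0,-0.6,1],[0.327,-0.013,0,-0.6,1],[0.327,-0.013,0,-0.6,1],[0.653,-0.268,0,-1.3,1],[0.653,-0.268,0,-1.3,1],[0.653,-0.268,0,-1.3,1],[0.653,-0.268,0,-1.3,1],[0.653,-0.268,0,-1.3,1],[0.653,-0.268,0,-1.3,1],[0.653,-0.268,0,-1.3,1],[0.653,-0.268,0,-1.3,1],[0.653,-0.268,0,-1.3,1],[0.653,-0.268,0,-1.3,1],[0.653,-0.268,0,-1.3,1],[0.653,-0.268,0,-1.3,1]],
  ],
)

```text
time: 36.6
position: [0.4705, 0.4077, 0.2465]
tool_rot: [1.211, 2.899, -0.004]
ft_force: [0.8, -0.8, -0.2]
grip_width: 0.998
grip_force: 0.0
```

```bash
python3 - <<'E'
from h import *
np.set_printoptions(precision=4,suppress=True,linewidth=200)
im,st=snap("wrist","w17.png");t,_=snap("top","t17.png")
print(st["position"],st["tool_rot"],st["joint_positions"])
h=cv2.cvtColor(im,cv2.COLOR_RGB2HSV);m=cv2.inRange(h,(15,110,100),(35,255,255));m[240:]=0
n,l,tt,c=cv2.connectedComponentsWithStats(m);print([(tt[i].tolist(),c[i].round(1).tolist()) for i in range(1,n) if tt[i,4]>20])
print(proj("wrist",[[.492,.412,.046],[.492,.412,.071],[.492,.412,.106]],st))
a=cv2.imread("pics/side0.png")[:,:,::-1];b=cv2.imread("pics/s16.png")[:,:,::-1]
d=cv2.absdiff(a,b).max(2);ys,xs=np.nonzero(d[280:325,243:290]>40);print("bar area diff",len(ys))
E
```

```text
[0.4705 0.4077 0.2465] [ 1.2106  2.8988 -0.0042] [-0.9538  0.2458  0.2405  1.4559 -0.0571  1.4493  0.0663]
[([416, 112, 36, 66, 260], [426.0, 139.2]), ([449, 122, 50, 65, 433], [484.5, 161.6]), ([336, 146, 18, 17, 192], [344.4, 154.7]), ([459, 171, 43, 25, 52], [480.3, 187.5]), ([319, 210, 8, 13, 62], [322.8, 216.2])]
[[300.1012 181.5584]
 [301.11   186.6572]
 [302.7651 195.0209]]
bar area diff 944
```

```bash
cat > dial.py <<'E'
from h import *
def ortho(name,im,st,z,c,half=.08,s=2000):
    n=int(2*half*s);j,i=np.meshgrid(np.arange(n),np.arange(n))
    X=c[0]+half-i/s;Y=c[1]+half-j/s   # image up=+x, left=+y
    p=proj(name,np.stack([X,Y,np.full_like(X,z,float)],-1).reshape(-1,3),st).astype(np.float32).reshape(n,n,2)
    return cv2.remap(im,p[...,0],p[...,1],cv2.INTER_CUBIC)
def ctr(c,half,s,px): return c[0]+half-px[1]/s,c[1]+half-px[0]/s
E
python3 - <<'E'
from dial import *
np.set_printoptions(precision=4,suppress=True,linewidth=200)
s,_=snap("side","s18.png");a=cv2.imread("pics/side0.png")[:,:,::-1]
d=cv2.absdiff(a,s).max(2);print("bar diff",(d[280:325,243:290]>40).sum(),"tray diff",(d[270:370,245:360]>40).sum())
c=(.492,.412)
w=cv2.imread("pics/w17.png");st={"position":np.array([.4705,.4077,.2465]),"tool_rot":np.array([1.2106,2.8988,-.0042])}
tp=cv2.imread("pics/top0.png")
for nm,im in(("wrist",w),("top",tp)):
  for z in(.046,.021) if nm=="wrist" else(.046,):
    o=ortho(nm,im,st,z,c);g=cv2.cvtColor(o,cv2.COLOR_BGR2GRAY)
    r=cv2.HoughCircles(cv2.GaussianBlur(g,(5,5),1),cv2.HOUGH_GRADIENT,1,20,param1=120,param2=18,minRadius=40,maxRadius=85)
    print(nm,z,[(np.round(ctr(c,.08,2000,q[:2]),4).tolist(),round(q[2]/2,1)) for q in (r[0][:4] if r is not None else [])])
    cv2.imwrite(f"pics/o_{nm}_{z}.png",o)
    h=cv2.cvtColor(o,cv2.COLOR_BGR2HSV);m=cv2.inRange(h,(15,100,90),(35,255,255))
    n,l,t,cc=cv2.connectedComponentsWithStats(m)
    print([(np.round(ctr(c,.08,2000,cc[i]),4).tolist(),(t[i][2:]/[2,2,4]).tolist()) for i in range(1,n) if t[i,4]>60])
E
```

```text
bar diff 87 tray diff 787
wrist 0.046 [([0.49480000138282776, 0.4198000133037567], np.float32(40.0)), ([0.48579999804496765, 0.42419999837875366], np.float32(31.6)), ([0.49480000138282776, 0.40880000591278076], np.float32(39.4)), ([0.4853000044822693, 0.4138000011444092], np.float32(29.8))]
[([0.5377, 0.4022], [9.0, 15.5, 78.75]), ([0.5047, 0.4654], [17.5, 16.0, 220.25])]
wrist 0.021 [([0.5012999773025513, 0.41780000925064087], np.float32(40.6)), ([0.49129998683929443, 0.42080000042915344], np.float32(35.6)), ([0.4957999885082245, 0.4081999957561493], np.float32(33.9)), ([0.5117999911308289, 0.4047999978065491], np.float32(25.2))]
[([0.5451, 0.3985], [9.5, 16.5, 89.75]), ([0.51, 0.4658], [19.0, 17.0, 250.75])]
top 0.046 [([0.49380001425743103, 0.4171999990940094], np.float32(41.6)), ([0.49320000410079956, 0.42820000648498535], np.float32(36.6)), ([0.5027999877929688, 0.4228000044822693], np.float32(31.6))]
[([0.5378, 0.3997], [7.0, 11.5, 53.75]), ([0.5043, 0.4635], [19.0, 17.0, 228.0])]
```

```bash
cat >> dial.py <<'E'
def prof(name,im,st,C,z,r0,r1,n=72):
    a=np.arange(n)*2*np.pi/n;r=np.linspace(r0,r1,6)
    P=np.stack([C[0]+np.outer(np.cos(a),r),C[1]+np.outer(np.sin(a),r),np.full((n,6),z)],-1)
    p=proj(name,P.reshape(-1,3),st).astype(np.float32).reshape(n,6,2)
    return cv2.remap(im,p[...,0],p[...,1],cv2.INTER_LINEAR)
E
python3 - <<'E'
from dial import *
np.set_printoptions(linewidth=250)
w=cv2.imread("pics/w17.png");st={"position":np.array([.4705,.4077,.2465]),"tool_rot":np.array([1.2106,2.8988,-.0042])}
tp=cv2.imread("pics/top0.png");C=(.495,.418)
for nm,im in(("wrist",w),("top",tp)):
    for z,a,b in((.046,.0305,.0345),(.071,.016,.026),(.106,.004,.0105)):
        p=prof(nm,im,st,C,z,a,b).mean(1);print(nm,z);print(p.mean(1).astype(int).reshape(2,36))
# dump gray of wrist around the dial
g=cv2.cvtColor(w,cv2.COLOR_BGR2GRAY);print(proj("wrist",[[.495,.418,.046],[.495,.418,.106],[.495+.036,.418,.046],[.495,.418+.036,.046]],st).round(1).tolist())
for r in range(150,232,3):print(r,' '.join('%3d'%v for v in g[r,255:345:3]))
E
```

```text
wrist 0.046
[[158 252 253 218 144 151 147 156 163 110 118 113 126 127 131 136 137 142 141 146 143 148 142 154 147 154 149 156 153 155 154 156 154 157 155 156]
 [155 154 156 155 153 154 157 156 155 156 165 232 246 247 248 247 247 246 243 240 233 225 227 214 204 197 196 183 167 160 161 146 143 138 138 136]]
wrist 0.071
[[144 152 237 251 251 193 104  85  54  47  41  35  34  33  32  32  33  33  33  34  34  34  34  34  35  34  35  35  35  35  35  35  35  34  34  34]
 [ 33  33  32  31  31  31  31  31  33  37  47  69  91  89  98  93  97  97  96  98 101 115 120 129 139 154 167 172 174 176 190 184 184 171 126 124]]
wrist 0.106
[[224 190 147 142 165 187 202 214 223 229 233 237 237 238 239 239 239 240 240 240 241 241 242 242 242 242 242 242 243 244 245 245 244 243 243 243]
 [242 242 241 241 240 239 237 236 233 232 233 230 224 219 219 221 220 219 217 218 219 222 224 228 231 230 228 228 230 234 240 244 243 244 243 241]]
top 0.046
[[139 140 147 142 139 155 146 112  82  73  78  99 120 136 141 145 146 137 121  96  69  62  65  72  79  85  90  95 108 116 120 126 128 129 131 128]
 [126 125 130 132 132 
[... 3572 characters left out ...]
  64  67  67  63  64  62  60  62  61  63  62  56 179 202  55  61  57  68  56  80
219 190 189 188 186 188 237 164  68  65  65  63  64  66  65  65  63  65  64  61  62  62  59  80 230  71  60  62 210  79 154
222 189 189 188 186 189 189 178 169  72  66 141  63  65  62  65  64  64  64  61  64  60  62  57 142  66  57  55  84 170 181
225 190 189 185 187 188 189 189 190 167 111  88  64  63  62 124  63  61  60  73  66  63  61  62 179  56  57  70 186 186 185
228 187 187 186 187 188 187 187 176 157 174 141  60  64  62 173  62  60  59 129 107  59  58  56  67  55  63 172 187 186 183
231 189 186 186 185 187 186 159 181 185 184 182 150  66  62  62  60  60  59  60  63  57  59  58  57  57 136 178 184 184 185
```

Guard is shut: the bar is back at its starting pixels. Dial axis is about (0.495, 0.418). Coarse pointer is at about 11°, fine line about 13°, broad flag about 78.5° and thin flag about −22°. I'll refine these by code and get the shift.

```bash
cat >> dial.py <<'E'
def angs(w,st,C,verbose=1):
    out={}
    h=cv2.cvtColor(w,cv2.COLOR_BGR2HSV)
    for nm,z,a,b,dark in(("skirt",.046,.030,.035,0),("ktop",.071,.015,.026,0),("fine",.106,.004,.0105,1)):
        p=prof("wrist",w,st,C,z,a,b,360).mean(1).mean(1);out[nm]=p.astype(int)
    m=cv2.inRange(h,(15,110,100),(35,255,255))
    p=prof("wrist",cv2.merge([m,m,m]),st,C,.042,.040,.052,720).mean(1)[:,0]>127
    out["flag"]=np.nonzero(p)[0]/2
    return out
E
python3 - <<'E'
from dial import *
np.set_printoptions(linewidth=250,threshold=2000)
w=cv2.imread("pics/w17.png");st={"position":np.array([.4705,.4077,.2465]),"tool_rot":np.array([1.2106,2.8988,-.0042])}
for C in((.4953,.4184),(.494,.4165)):
    o=angs(w,st,C);f=o["flag"];print(C,"broad",f[(f>40)&(f<120)].mean(),"thin",f[f>300].mean() if (f>300).any() else f)
    for k in("skirt","ktop","fine"):print(k,np.roll(o[k],20)[0:70:2])
print(tool([.4953,.4184,.06]))
E
```

```text
(0.4953, 0.4184) broad 77.75 thin 339.0
skirt [146 142 147 153 153 148 148 149 152 156 183 231 252 253 252 253 252 231 192 167 160 166 166 163 160 163 173 172 163 165 176 167 132 110 112]
ktop [185 179 169 151 133 121 124 135 148 153 155 154 160 184 223 244 249 250 251 251 250 238 205 159 125 111 104  95  85  73  63  60  57  55  50]
fine [240 240 240 240 239 237 236 233 227 216 200 182 163 145 134 130 133 143 155 167 177 188 196 203 209 214 219 223 226 229 232 233 235 235 236]
(0.494, 0.4165) broad 76.75 thin 341.75
skirt [136 134 127 119 121 126 121 115 113 111 112 125 182 242 254 253 253 254 237 172 117 100 105 104  98  89  89  97  93  87  92  96  82  65  64]
ktop [189 187 187 185 178 168 157 130 110 106 123 140 153 155 163 183 223 243 248 248 249 249 246 230 195 160 139 130 124 115 104  94  91  90  88]
fine [246 248 248 247 248 249 250 249 249 249 249 249 248 247 244 238 226 211 194 179 169 165 165 168 172 176 181 183 185 189 192 195 197 200 201]
[-0.00993362  0.02473426  0.18779242]
```

Call:
advance(
  rows=[
    [[-0.01,0.0245,0.05,0,1],[-0.01,0.0245,0.1,0,1],[-0.01,0.0245,0.13,0,1],[-0.01,0.0245,0.16,0,1],[-0.01,0.0245,0.175,0,1],[-0.01,0.0245,0.187,0,1],[-0.01,0.0245,0.187,0,1],[-0.01,0.0245,0.187,0,1]],
  ],
)

```text
time: 37.55
position: [0.4952, 0.4206, 0.0624]
tool_rot: [1.207, 2.899, 0.004]
ft_force: [-0.0, 0.6, -0.3]
grip_width: 0.999
grip_force: 0.0
```

Call:
advance(
  rows=[
    [[0,0,0.004,0,1],[0,0,0.008,0,1],[0,0,0.01,0,1],[0,0,0.01,0,1]],
  ],
)

```text
time: 37.95
position: [0.4941, 0.4199, 0.0505]
tool_rot: [-1.207, -2.9, 0.001]
ft_force: [0.8, 0.1, 0.0]
grip_width: 1.004
grip_force: 0.0
```

Call:
advance(
  rows=[
    [[0,0,0.003,0,1],[0,0,0.005,0,1],[0,0,0.005,0,1]],
  ],
)

```text
time: 38.25
position: [0.494, 0.4198, 0.0453]
tool_rot: [-1.207, -2.9, 0.001]
ft_force: [-0.8, -0.3, -0.5]
grip_width: 0.997
grip_force: 0.0
```

Call:
advance(
  rows=[
    [[0,0,0.004,0,1],[0,0,0.006,0,1],[0,0,0.006,0,1]],
  ],
)

```text
time: 38.55
position: [0.494, 0.4198, 0.0392]
tool_rot: [-1.207, -2.9, 0.001]
ft_force: [0.4, 0.2, -0.5]
grip_width: 1.005
grip_force: 0.0
```

Call:
advance(
  rows=[
    [[0,0,0.003,0,1],[0,0,0.005,0,1],[0,0,0.005,0,1]],
  ],
)

```text
time: 38.85
position: [0.4941, 0.4198, 0.0344]
tool_rot: [-1.207, -2.9, 0.001]
ft_force: [-0.3, 0.1, 0.1]
grip_width: 0.995
grip_force: 0.0
```

Call:
advance(
  rows=[
    [[0,0,0,0,0.4],[0,0,0,0,0.4],[0,0,0,0,0.4],[0,0,0,0,0.4],[0,0,0,0,0.4],[0,0,0,0,0.4],[0,0,0,0,0.4]],
  ],
  grip_n=20,
)

```text
time: 39.55
position: [0.4938, 0.4195, 0.0348]
tool_rot: [-1.207, -2.9, 0.002]
ft_force: [-3.1, -2.6, 2.8]
grip_width: 0.631
grip_force: 20.0
```

Call:
advance(
  rows=[
    [[0,0,0,-0.12,0.4],[0,0,0,-0.24,0.4],[0,0,0,-0.36,0.4],[0,0,0,-0.48,0.4],[0,0,0,-0.6,0.4],[0,0,0,-0.72,0.4],[0,0,0,-0.84,0.4],[0,0,0,-0.96,0.4],[0,0,0,-1.08,0.4],[0,0,0,-1.16,0.4],[0,0,0,-1.21,0.4],[0,0,0,-1.21,0.4],[0,0,0,-1.21,0.4]],
  ],
  grip_n=20,
)

```text
time: 40.85
position: [0.494, 0.4204, 0.0348]
tool_rot: [0.656, -3.072, -0.001]
ft_force: [-1.7, -1.1, 2.0]
grip_width: 0.636
grip_force: 20.0
```

Call:
advance(
  rows=[
    [[0,0,0,0,1],[0,0,0,0,1],[0,0,0,0,1],[0,0,0,0,1],[0,0,0,0,1],[0,0,0,0,1],[0,0,-0.04,0,1],[0,0,-0.09,0,1],[0,0,-0.14,0,1],[0,0,-0.18,0,1],[0,0,-0.2,0,1],[0,0,-0.2,0,1],[0,0,-0.2,0,1]],
  ],
)

```text
time: 42.15
position: [0.4942, 0.4199, 0.2343]
tool_rot: [0.657, -3.072, 0.0]
ft_force: [-0.2, -0.2, -0.7]
grip_width: 0.999
grip_force: 0.0
```

```bash
python3 - <<'E'
from dial import *
np.set_printoptions(linewidth=250,threshold=2000)
im,st=snap("wrist","w20.png");w=im[:,:,::-1].copy();print(st["position"],st["joint_positions"][6])
t,_=snap("top","t20.png")
for C in((.4953,.4184),(.494,.4195)):
    o=angs(w,st,C);f=o["flag"];print(C,"broad",f[(f>40)&(f<120)].mean(),"thin",f[f>300].mean() if (f>300).any() else f)
    for k in("skirt","ktop","fine"):print(k,o[k][40:120:2])
g=cv2.cvtColor(w,cv2.COLOR_BGR2GRAY)
p=proj("wrist",[[C[0],C[1],.106],[C[0]+.036,C[1],.046],[C[0],C[1]+.036,.046]],st).round(1);print(p.tolist())
x,y=p[0].astype(int)
for r in range(y-22,y+24,2):print(r,' '.join('%3d'%v for v in g[r,x-36:x+38:2]))
print(x-36)
E
```

```text
[0.49415317 0.41990057 0.23432005] 1.2502252973294283
(0.4953, 0.4184) broad 77.75 thin 339.5
skirt [ 60  56  58  60  58  57  58  61  59  59  59  60  62  73 117 179 209 212 217 222 199 155 123 104  90  89  85  84  88  95 100  97  94 100 111 116 112 109 111 119]
ktop [145 142 135 127 111  93  76  74  85 102 114 119 120 118 117 118 127 157 199 232 241 242 242 239 223 181 132  94  74  65  58  52  48  46  45  46  45  43  40  39]
fine [239 239 239 240 240 240 239 239 238 236 232 226 214 198 177 155 137 125 123 130 141 154 167 180 189 198 204 210 214 219 223 225 228 230 232 233 234 236 237 238]
(0.494, 0.4195) broad 76.0 thin 338.75
skirt [ 51  55  56  56  57  60  62  63  63  65  68  73  93 144 189 202 203 212 217 197 169 151 131 115 112 110 110 115 122 126 124 124 128 136 142 141 138 139 145 148]
ktop [129 115
[... 3169 characters left out ...]
  41 104 136 156 163 129  59  27  28  30  25  32  82 143 169 194 171 175 179 180 177 179
200  29  29  77 151 160 106 154 195 195 170 122  79  45  27  30  26  26  28  31  30  28  26  29  28  27  62 111 162 189 195 180 117 134 173 178 180 179
202  29  80 155 152  82  29  57 143 191 197 184 157 116  71  46  28  29  29  28  28  26  30  33  65 103 143 178 194 196 159  76  35  42 113 170 178 181
204  85 157 146  68  26  30  24  43  95 158 193 195 189 172 145 117 112  89  72  83  96 124 134 163 181 187 193 182 125  53  30  29  30  36  85 150 180
206 135 137  59  28  27  28  27  27  27  49 112 160 183 194 194 188 186 187 186 184 187 190 191 198 187 161 117  70  34  29  32  30  32  29  28  64 128
248
```

```bash
cat >> dial.py <<'E'
def fine(w,st,C):
    "fine line angle: dark pixels inside the white top face; centre of face from its own outline"
    g=cv2.cvtColor(w,cv2.COLOR_BGR2GRAY);x,y=proj("wrist",[C[0],C[1],.106],st)[0].astype(int)
    R0=24;sub=g[y-R0:y+R0,x-R0:x+R0];m=(sub>205).astype(np.uint8)
    n,l,t,c=cv2.connectedComponentsWithStats(m,connectivity=4);m=(l==1+np.argmax(t[1:,4])).astype(np.uint8)
    m=cv2.morphologyEx(m,cv2.MORPH_OPEN,cv2.getStructuringElement(cv2.MORPH_ELLIPSE,(7,7)))
    k=cv2.convexHull(np.vstack(cv2.findContours(m,cv2.RETR_EXTERNAL,cv2.CHAIN_APPROX_NONE)[0]));e=cv2.fitEllipse(k)
    in_=np.zeros_like(m);cv2.ellipse(in_,(e[0],(e[1][0]-3,e[1][1]-3),e[2]),1,-1)
    ys,xs=np.nonzero((in_>0)&(sub<190));wt=240.-sub[ys,xs]
    P=ray("wrist",np.c_[xs+x-R0,ys+y-R0],.106,st)[:,:2];c0=ray("wrist",[(e[0][0]+x-R0,e[0][1]+y-R0)],.106,st)[0,:2]
    mu=np.average(P,axis=0,weights=wt);q=(P-mu)*np.sqrt(wt)[:,None];d=np.linalg.svd(q)[2][0] if len(P)<400 else None
    d=d*np.sign(d@(mu-c0));return np.degrees(np.arctan2(d[1],d[0])),np.degrees(np.arctan2(*(mu-c0)[::-1])),c0,e[1],len(xs)
E
python3 - <<'E'
from dial import *
w=cv2.imread("pics/w20.png");st=ctrl.get_state()
P=ray("wrist",[(286.2,186.5),(287,188),(288.3,190),(290.2,192),(292,194)],.106,st);d=P[-1]-P[0];print(np.degrees(np.arctan2(d[1],d[0])),P[:,:2])
print(fine(w,st,(.494,.4195)))
w=cv2.imread("pics/w17.png");s2={"position":np.array([.4705,.4077,.2465]),"tool_rot":np.array([1.2106,2.8988,-.0042])}
print(fine(w,s2,(.495,.418)))
M=R.from_rotvec(st["tool_rot"]).as_matrix();print("yang",np.degrees(np.arctan2(M[1,1],M[0,1])))
E
```

```text
61.25994373059083 [[0.49346477 0.42078564]
 [0.49440964 0.42198304]
 [0.49558857 0.42377143]
 [0.49655436 0.42604864]
 [0.49755912 0.42825173]]
(np.float64(67.90911475120123), np.float64(60.519068683343384), array([0.49268109, 0.41923116]), (24.275354385375977, 27.547332763671875), 34)Traceback (most recent call last):
  File "<stdin>", line 6, in <module>
  File "dial.py", line 33, in fine
    d=d*np.sign(d@(mu-c0));return np.degrees(np.arctan2(d[1],d[0])),np.degrees(np.arctan2(*(mu-c0)[::-1])),c0,e[1],len(xs)
                ~^^~~~~~~
ValueError: matmul: Input operand 0 does not have enough dimensions (has 0, gufunc core with signature (n?,k),(k,m?)->(n?,m?) requires 1)
```

Call:
advance(
  rows=[
    [[0,0,0.05,0,0.6],[0,0,0.1,0,0.6],[0,0,0.14,0,0.6],[0,0,0.16,0,0.6],[0,0,0.16,0,0.6],[0,0,0.168,0,0.6],[0,0,0.168,0,0.6],[0,0,0.168,0,0.6]],
  ],
)

```text
time: 43.05
position: [0.4949, 0.4206, 0.0681]
tool_rot: [-0.656, 3.07, 0.002]
ft_force: [-0.2, -0.3, 1.1]
grip_width: 0.604
grip_force: 0.0
```

Call:
advance(
  rows=[
    [[0,0,0.003,0,0.6],[0,0,0.005,0,0.6],[0,0,0.005,0,0.6]],
  ],
)

```text
time: 43.35
position: [0.4942, 0.42, 0.0618]
tool_rot: [-0.657, 3.072, 0.0]
ft_force: [0.6, -0.3, 0.2]
grip_width: 0.601
grip_force: 0.0
```

Call:
advance(
  rows=[
    [[0,0,0,0,0.1],[0,0,0,0,0.1],[0,0,0,0,0.1],[0,0,0,0,0.1],[0,0,0,0,0.1],[0,0,0,0,0.1],[0,0,0,0,0.1]],
  ],
  grip_n=10,
)

```text
time: 44.05
position: [0.4942, 0.4204, 0.0619]
tool_rot: [-0.657, 3.072, 0.001]
ft_force: [0.1, 0.4, -0.1]
grip_width: 0.275
grip_force: 10.0
```

Call:
advance(
  rows=[
    [[0,0,0,0.12,0.1],[0,0,0,0.24,0.1],[0,0,0,0.36,0.1],[0,0,0,0.48,0.1],[0,0,0,0.6,0.1],[0,0,0,0.72,0.1],[0,0,0,0.84,0.1],[0,0,0,0.96,0.1],[0,0,0,1.08,0.1],[0,0,0,1.2,0.1],[0,0,0,1.32,0.1],[0,0,0,1.42,0.1],[0,0,0,1.47,0.1],[0,0,0,1.47,0.1],[0,0,0,1.47,0.1]],
  ],
  grip_n=10,
)

```text
time: 45.55
position: [0.4937, 0.4192, 0.0618]
tool_rot: [-1.571, -2.72, 0.003]
ft_force: [-2.8, -3.2, 3.5]
grip_width: 0.271
grip_force: 10.0
```

Call:
advance(
  rows=[
    [[0,0,0,0,0.6],[0,0,0,0,0.6],[0,0,0,0,0.6],[0,0,0,0,0.6],[0,0,-0.04,0,1],[0,0,-0.08,0,1],[0,0,-0.1,0,1],[0,0,-0.1,0,1],[0,0,-0.1,0,1]],
  ],
)

```text
time: 46.45
position: [0.4943, 0.4201, 0.1616]
tool_rot: [1.573, 2.719, 0.001]
ft_force: [0.9, -0.2, -0.6]
grip_width: 0.95
grip_force: 0.0
```

```bash
python3 - <<'E'
from dial import *
np.set_printoptions(linewidth=250,threshold=2000)
im,st=snap("wrist","w22.png");w=im[:,:,::-1].copy();print(st["position"],st["joint_positions"][6])
C=(.4945,.419);g=cv2.cvtColor(w,cv2.COLOR_BGR2GRAY)
o=angs(w,st,C);f=o["flag"];print("broad",f[(f>40)&(f<120)].mean(),"thin",f[f>300].mean() if (f>300).any() else f)
print("skirt",o["skirt"][50:110:2])
try: print(fine(w,st,C))
except Exception as e: print(e)
p=proj("wrist",[[*C,.106],[C[0]+.046*np.cos(-.368),C[1]+.046*np.sin(-.368),.042],[C[0]+.012*np.cos(-.368),C[1]+.012*np.sin(-.368),.106]],st).round(1);print(p.tolist())
x,y=p[0].astype(int)
for r in range(y-30,y+30,2):print(r,' '.join('%3d'%v for v in g[r,x-32:x+34:2]))
print(x-32)
E
```

```text
[0.49433265 0.42007154 0.1616271 ] -0.15609310264445375
broad 76.75 thin 338.25
skirt [153 154 155 154 152 151 154 159 158 155 153 155 173 224 248 249 249 243 201 161 156 160 162 162 159 157 160 162 162 160]
(np.float64(-18.450500035558683), np.float64(-21.326199946958422), array([0.49428104, 0.42054852]), (30.91619873046875, 33.1883659362793), 43)
[[281.3, 209.9], [314.4, 228.3], [292.1, 222.7]]
179 131  40  26  30  32  31  32  35  33  34  35  32  35  34  32  32  34  35  37  34  35  57 221 252 250 251 226  82  31  30  35  31  25
181  85  20  25  32  33  32  34  32  32  31  32  31  34  31  32  41  36  39  39  35  29  51 192 251 252 236  99  29  33  33  36  30  25
183  55  27  32  31  32  33  34  31  31  33  33  33  33  48  78 104 108 108 104  93  59  31  51 157 218 119  32  32  33  34  34  34  30
185  50  
[... 2966 characters left out ...]
 102  94 224 234
229  65  68  68  67  65  64  96 150 243 255 255 255 255 255 255 255 255 255 255 255 255 255 255 255 255 255 224 138  75  59  59 121 227
231  67  68  67  66  65  67  65  61  71 136 207 246 255 255 255 255 255 255 255 255 255 255 254 238 156  93  63  60  63  66  65  61 147
233  67  65  66  63  66  65  63  65  64  63  65  69  90 122 141 143 166 173 176 152 123 102  86  69  61  63  64  64  66  63  64  60  63
235  64  65  65  65  65  63  66  65  65  65  64  64  62  61  62  62  61  61  61  60  63  61  64  64  66  63  66  67  65  65  62  62  61
237  64  66  65  67  64  66  65  64  63  65  67  63  64  66  62  67  66  65  65  65  63  63  63  64  65  64  63  64  63  61  63  62  61
249
```

```bash
cat > fit.py <<'E'
from dial import *
def flags(w,st):
    h=cv2.cvtColor(w,cv2.COLOR_BGR2HSV);m=cv2.inRange(h,(15,100,90),(35,255,255))
    n,l,t,c=cv2.connectedComponentsWithStats(m);F=[]
    for i in range(1,n):
        if t[i,4]>25:
            p=ray("wrist",[c[i]],.042,st)[0,:2]
            if abs(np.linalg.norm(p-[.495,.419])-.046)<.008:F.append((t[i,4],p))
    F=sorted(F,key=lambda f:-f[0])[:2];b,t_=F[0][1],F[1][1];mid=(b+t_)/2;d=t_-b;hd=np.linalg.norm(d)/2
    nrm=np.array([-d[1],d[0]])/(2*hd);nrm*=np.sign(nrm@([.494,.419]-mid))
    return b,t_,mid+nrm*np.sqrt(.046**2-hd**2)
ang=lambda v:np.degrees(np.arctan2(v[1],v[0]))
def report(w,st):
    b,t,C=flags(w,st);a=prof("wrist",w,st,C,.046,.030,.035,720).mean(1).mean(1)
    print("C",C.round(4),"broad",ang(b-C).round(1),"thin",ang(t-C).round(1),"sep",(ang(b-C)-ang(t-C)).round(1))
    i0=int(2*ang(b-C))-50;s=np.clip(a[i0:i0+100]-np.percentile(a[i0:i0+100],75),0,None);s[s<.4*s.max()]=0
    print(" coarse",((np.arange(i0,i0+100)*s).sum()/s.sum()/2).round(1)); print(" fine",fine(w,st,C)[:3])
E
python3 - <<'E'
from fit import *
report(cv2.imread("pics/w22.png"),ctrl.get_state())
report(cv2.imread("pics/w20.png"),{"position":np.array([.49415,.4199,.23432]),"tool_rot":np.array([.657,-3.072,0])})
E
```

```text
C [0.4955 0.4197] broad 78.8 thin -23.9 sep 102.7
 coarse 83.7
 fine (np.float64(-18.43637583909575), np.float64(-21.31328043003768), array([0.49340399, 0.42031582]))
C [0.4945 0.4224] broad 77.9 thin -23.8 sep 101.6
 coarse 80.9
 fine (np.float64(67.89251190915788), np.float64(60.507131292451184), array([0.49260442, 0.4218114 ]))
```

```bash
cat >> fit.py <<'E'
from scipy.optimize import least_squares
def ring(w,st,C,z=.042):
    g=cv2.cvtColor(w,cv2.COLOR_BGR2GRAY);n=180;r=np.arange(.034,.046,.00025);C=np.array(C)
    for _ in range(4):
        a=np.arange(n)*2*np.pi/n
        P=np.stack([C[0]+np.outer(np.cos(a),r),C[1]+np.outer(np.sin(a),r),np.full((n,len(r)),z)],-1)
        p=proj("wrist",P.reshape(-1,3),st).astype(np.float32).reshape(n,len(r),2)
        I=cv2.GaussianBlur(cv2.remap(g,p[...,0],p[...,1],cv2.INTER_LINEAR).astype(np.float32),(7,1),0)
        D=np.diff(I,axis=1);k=D.argmin(1);ok=(D.min(1)<-8)&(p[:,:,1].max(1)<238)
        Q=np.stack([C[0]+r[k]*np.cos(a),C[1]+r[k]*np.sin(a)],1)[ok]
        s=least_squares(lambda q:np.hypot(Q[:,0]-q[0],Q[:,1]-q[1])-q[2],[*C,.04],loss="soft_l1",f_scale=.0004)
        C=s.x[:2]
    return C,s.x[2],ok.sum(),np.median(abs(s.fun))
def full(w,st):
    C,rr,n,res=ring(w,st,(.495,.419));h=cv2.cvtColor(w,cv2.COLOR_BGR2HSV);m=cv2.inRange(h,(15,90,80),(38,255,255))
    q=prof("wrist",cv2.merge([m]*3),st,C,.042,.0405,.053,1440)[...,0].mean(1);A=np.arange(1440)/4;A=np.where(A>180,A-360,A)
    f=lambda lo,hi:np.average(A[(A>lo)&(A<hi)],weights=q[(A>lo)&(A<hi)]+1e-9)
    a=prof("wrist",w,st,C,.046,.030,.0345,1440).mean(1).mean(1);s=(A>60)&(A<100);e=np.clip(a[s]-np.percentile(a[s],60),0,None);e[e<.5*e.max()]=0
    print("ring",C.round(4),round(rr,4),n,round(res,5),"broad",f(55,105).round(1),"thin",f(-45,0).round(1),"coarse",np.average(A[s],weights=e).round(1))
    o=fine(w,st,C);print("  fine",o[0].round(1),o[1].round(1),o[2].round(4))
E
python3 - <<'E'
from fit import *
full(cv2.imread("pics/w22.png"),ctrl.get_state())
full(cv2.imread("pics/w20.png"),{"position":np.array([.49415,.4199,.23432]),"tool_rot":np.array([.657,-3.072,0])})
E
```

```text
ring [0.4938 0.4195] 0.0406 163 0.00015 broad 76.8 thin -22.8 coarse 80.8
  fine -18.4 -21.3 [0.4934 0.4203]
ring [0.4931 0.4214] 0.0407 171 0.0002 broad 76.6 thin -21.9 coarse 74.6
  fine 67.9 60.5 [0.4926 0.4218]
```

Call:
advance(
  rows=[
    [[0,0,0,0.3,1],[0,0,0,0.6,1],[0,0,0,0.9,1],[0,0,0,1.2,1],[0,0,0,1.5,1],[0,0,0,1.5,1],[0,0,0,1.5,1],[0,0,0,1.5,1],[0,0,0,1.5,1],[0,0,0,1.5,1],[0,0,0,1.5,1],[0,0,0,1.5,1]],
  ],
)

```text
time: 47.7
position: [0.4937, 0.4196, 0.1603]
tool_rot: [3.002, 0.923, -0.003]
ft_force: [0.2, 0.2, 0.4]
grip_width: 1.002
grip_force: 0.0
```

```bash
python3 - <<'E'
from fit import *
im,st=snap("wrist","w23.png");full(im[:,:,::-1].copy(),st)
E
```

```text
ring [0.4948 0.42  ] 0.0407 157 0.00015 broad 77.7 thin -23.0 coarse 80.9
  fine -18.0 -22.3 [0.4952 0.4204]
```

Call:
advance(
  rows=[
    [[0,0,0,-3,1],[0,0,0,-3,1],[0,0,0,-3,1],[0,0,0,-3,1],[0,0,0,-3,1],[0,0,0,-3,1],[0,0,0,-3,1],[0,0,0,-3,1],[0,0,0,-3,1],[0,0,0,-3,1],[0,0,0,-3,1],[0,0,0,-3,1],[0,0,0,-3,1],[0,0,0,-3,1],[0,0,0,-3,1],[0,0,0,-3,1],[0,0,0,-3,1],[0,0,0,-3,1],[0,0,0,-3,1],[0,0,0,-3,1]],
  ],
)

```text
time: 49.75
position: [0.4942, 0.4198, 0.1614]
tool_rot: [0.716, -3.058, 0.0]
ft_force: [-0.3, 0.1, -0.3]
grip_width: 0.996
grip_force: 0.0
```

Call:
advance(
  rows=[
    [[0,0,0,-0.14,1],[0,0,0,-0.14,1],[0,0,0,-0.14,1]],
  ],
)

```text
time: 50.05
position: [0.4943, 0.4198, 0.1615]
tool_rot: [0.912, -3.006, -0.0]
ft_force: [-0.4, -0.3, -0.3]
grip_width: 0.996
grip_force: 0.0
```

```bash
python3 - <<'E'
from fit import *
im,st=snap("wrist","w24.png");full(im[:,:,::-1].copy(),st)
E
```

```text
ring [0.4946 0.4198] 0.0406 173 0.00013 broad 76.5 thin -21.7 coarse 72.4
  fine 120.0 71.0 [0.4937 0.4219]
```

```bash
cat >> fit.py <<'E'
def fine2(w,st,C,zt=.106):
    g=cv2.cvtColor(w,cv2.COLOR_BGR2GRAY);s=8000;half=.016
    o=ortho("wrist",g,st,zt,C,half,s).astype(np.float32);n=o.shape[0]
    # dark narrow line: black-hat
    bh=cv2.morphologyEx(o,cv2.MORPH_CLOSE,cv2.getStructuringElement(cv2.MORPH_ELLIPSE,(37,37)))-o
    m=(bh>60).astype(np.uint8);k,l,t,c=cv2.connectedComponentsWithStats(m);res=[]
    for i in range(1,k):
        if t[i,4]>400:
            ys,xs=np.nonzero(l==i);wt=bh[ys,xs];X=C[0]+half-ys/s;Y=C[1]+half-xs/s;P=np.c_[X,Y];mu=np.average(P,axis=0,weights=wt)
            cv=np.cov((P-mu).T,aweights=wt);e,v=np.linalg.eigh(cv);d=v[:,1];res.append((t[i,4],mu.round(4).tolist(),round(float(ang(d)),1),np.sqrt(e*12).round(4).tolist()))
    return res
E
python3 - <<'E'
from fit import *
st=ctrl.get_state();w=cv2.imread("pics/w24.png")
S={"w22":([.49433,.42007,.16163],[1.573,2.719,.001]),"w23":([.4937,.4196,.1603],[3.002,.923,-.003]),"w24":([.4943,.4198,.1615],[.912,-3.006,0])}
for k,(p,r) in S.items():
    print(k,fine2(cv2.imread(f"pics/{k}.png"),{"position":np.array(p),"tool_rot":np.array(r)},(.4943,.4203)))
g=cv2.cvtColor(w,cv2.COLOR_BGR2GRAY);x,y=proj("wrist",[.4943,.4203,.106],st)[0].astype(int);print(x,y)
for r in range(y-22,y+24,3):print(r,' '.join('%3d'%v for v in g[r,x-24:x+26:3]))
E
```

```text
w22 [(np.int32(4139), [0.5, 0.4118], 101.9, [0.0107, 0.0149]), (np.int32(451), [0.4789, 0.419], 94.4, [0.0013, 0.0069])]
w23 [(np.int32(1511), [0.497, 0.4184], 162.3, [0.002, 0.0099]), (np.int32(3593), [0.4827, 0.4126], 123.8, [0.0043, 0.0185])]
w24 [(np.int32(4288), [0.5035, 0.4281], 133.0, [0.0046, 0.0195]), (np.int32(1446), [0.4997, 0.4182], 161.6, [0.0019, 0.0095])]
285 208
186  31  31  33  31  44 107 113 114 116 115 116 104  43  34  35  34  34
189  32  32  31  43 101 113 154 125 171 126 147 113 105  34  33  32  35
192  32  31  31  69 142 125 151 202 207 184 160 175 122  75  31  32  34
195  31  30  34 139 131 221 243 244 244 244 244 211 135 132  32  31  31
198  30  30  41 152 228 243 242 243 244 244 244 244 238 131  41  29  31
201  31  32 112 205 242 241 241 242 241 241 241 241 241 204  69  33  31
204  32  30  68 237 242 242 243 244 244 244 244 244 244 238 110  31  32
207  32  30 127 241 242 241 242 238 241 241 240 241 240 238 113  26  32
210  28  31  53 241 239 241 220  78 179 241 240 241 240 234 243 125  26
213  29  30  33 214 242 189  57 207 240 238 238 238 238 232 245 246 139
216  28  27  29  90 126  92 236 240 238 238 238 239 239 126 238 246 246
219  77  29  28  28  72 242 240 240 240 240 241 242 147  23  51 233 226
222 188 119  31  30  27  94 222 237 239 239 205  89  28  25  47 135 186
225 172 195 180 113  46  24  29  40  57  57  25  27  56 115 185 196 157
228  28  96 172 194 199 177 126 101 111 105 124 169 193 192 160  73  28
231  30  27  27  54 107 146 164 182 183 183 163 143  90  47  28  26  27
```

The fine line reads −18.1° in three views and the thin flag −22.3°, so the fine knob needs about −0.073 rad more. Coarse averages 76.7° against the flag's 77.1°, which is good.

Call:
advance(
  rows=[
    [[0,0,0.04,0,0.6],[0,0,0.08,0,0.6],[0,0,0.09,0,0.6],[0,0,0.1,0,0.6],[0,0,0.1,0,0.6],[0,0,0.1,0,0.6],[0,0,0.1,0,0.1],[0,0,0.1,0,0.1],[0,0,0.1,0,0.1],[0,0,0.1,0,0.1],[0,0,0.1,0,0.1],[0,0,0.1,0,0.1],[0,0,0.1,0,0.1],[0,0,0.1,0,0.1]],
  ],
  grip_n=10,
)

```text
time: 51.5
position: [0.4941, 0.4206, 0.0621]
tool_rot: [-0.916, 3.005, 0.001]
ft_force: [-1.7, 1.0, 2.1]
grip_width: 0.268
grip_force: 10.0
```

Call:
advance(
  rows=[
    [[0,0,0,0.04,0.1],[0,0,0,0.075,0.1],[0,0,0,0.075,0.1],[0,0,0,0.075,0.1],[0,0,0,0.075,0.1],[0,0,0,0.075,0.6],[0,0,0,0.075,0.6],[0,0,0,0.075,0.6],[0,0,0,0.075,0.6],[0,0,-0.04,0.075,1],[0,0,-0.08,0.075,1],[0,0,-0.1,0.075,1],[0,0,-0.1,0.075,1],[0,0,-0.1,0.075,1],[0,0,-0.1,0.075,1]],
  ],
)

```text
time: 53.0
position: [0.4935, 0.4192, 0.1599]
tool_rot: [0.801, -3.035, 0.002]
ft_force: [-1.0, -0.2, -0.8]
grip_width: 0.978
grip_force: 0.0
```

```bash
python3 - <<'E'
from fit import *
im,st=snap("wrist","w25.png");w=im[:,:,::-1].copy();full(w,st);print(fine2(w,st,(.4943,.4203)),st["position"],st["grip_force"])
E
```

```text
ring [0.4946 0.4198] 0.0406 160 0.0001 broad 76.3 thin -21.6 coarse 71.8
  fine 111.9 67.5 [0.4937 0.4219]
[(np.int32(3646), [0.5049, 0.4265], 121.7, [0.0036, 0.0171]), (np.int32(1459), [0.4997, 0.4178], 157.8, [0.002, 0.0096])] [0.49349887 0.41918022 0.15985354] 0.0
```

```bash
python3 - <<'E'
from fit import *
s,_=snap("side","s26.png");b=cv2.imread("pics/s18.png")[:,:,::-1]
d=cv2.absdiff(s,b).max(2);n=(d[270:370,245:360]>40).sum();print("tray change",n)
if n<50: print(ctrl.close_job())
E
```

```text
tray change 0
the job is handed in; nothing more can be done
None
```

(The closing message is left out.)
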